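# Flash-cure the freshly coated plaques at the craft table

## Task

Take every plaque with a blue or teal coat out of the crate, holding it without touching the fresh coat, and stand them all in a row along the yellow line of the curing tray with their coats squarely facing the lamp, leaving the white blanks and the pot in the crate. Then turn the red isolator on, flip the lamp switch on, give all the plaques together a flash of at least three seconds, flip the lamp off and then turn the isolator off; the lamp switch must never be on while the isolator is off. Only then move the cured plaques, standing upright, to the black delivery tray, and do not disturb the cups, brush and glue on the table.

Things in the scene. Friction and masses are not known exactly. Their poses are not given: they have to be found in the camera images.
- plaque1: plaque with teal coat on its +x face (absent in some starts), 130 g: wooden foot 48 x 64 x 10 mm (x, y, z) with a white plate 34 mm wide (y), 14 mm thick, top 53 mm above the underside, leaning back 0.42 rad to -x (mid-thickness at x = -4.5 mm at 36 mm height). Its side edges (y = +-17 mm) are vertical flats to hold it by. Origin: centre of the foot's underside; x is the way the coat faces
- plaque2: plaque with mid-blue coat on its +x face (absent in some starts), 130 g: wooden foot 48 x 64 x 10 mm (x, y, z) with a white plate 34 mm wide (y), 14 mm thick, top 53 mm above the underside, leaning back 0.42 rad to -x (mid-thickness at x = -4.5 mm at 36 mm height). Its side edges (y = +-17 mm) are vertical flats to hold it by. Origin: centre of the foot's underside; x is the way the coat faces
- plaque3: plaque with indigo coat on its +x face (absent in some starts), 130 g: wooden foot 48 x 64 x 10 mm (x, y, z) with a white plate 34 mm wide (y), 14 mm thick, top 53 mm above the underside, leaning back 0.42 rad to -x (mid-thickness at x = -4.5 mm at 36 mm height). Its side edges (y = +-17 mm) are vertical flats to hold it by. Origin: centre of the foot's underside; x is the way the coat faces
- coat1: the fresh coat on plaque 1: a panel 26 wide x 38 high x 1.5 mm on the plate's +x face, 4 mm inside its side edges. Origin at the middle of the plate, 29 mm above the underside of the foot; x is the normal of the coated face (turned 0.42 rad up). Not to be touched
- coat2: the fresh coat on plaque 2: a panel 26 wide x 38 high x 1.5 mm on the plate's +x face, 4 mm inside its side edges. Origin at the middle of the plate, 29 mm above the underside of the foot; x is the normal of the coated face (turned 0.42 rad up). Not to be touched
- coat3: the fresh coat on plaque 3: a panel 26 wide x 38 high x 1.5 mm on the plate's +x face, 4 mm inside its side edges. Origin at the middle of the plate, 29 mm above the underside of the foot; x is the normal of the coated face (turned 0.42 rad up). Not to be touched
- blank1: uncoated blank: same shape and size as a coated plaque, but the plate is plain white on every side. Origin and axes as the plaques. Stays in the crate
- blank2: uncoated blank: same shape and size as a coated plaque, but the plate is plain white on every side. Origin and axes as the plaques. Stays in the crate
- pot: lidded blue paint pot, 41 mm across, 34 mm high, standing in the crate among the plaques; origin: centre of its underside
- crate: fixed shallow plywood sorting crate without lid, 305 (x) x 210 (y) mm, floor 4 mm thick, rim 14 mm above the table. Origin: centre of its underside. It stands on the robot's left or right, the switch box on the other side. Things in it stand some 85 mm or more apart, turned up to 1.5 rad from its x axis
- station: fixed curing station: aluminium tray 140 (x) x 280 (y) mm, floor 4 mm thick, rim 12 mm above the table, with a bar lamp along its +x side. A yellow line 4 mm wide and 250 mm long runs along y across the middle of the tray floor (x = 0). Origin: centre of the underside of the tray; +x points from the line to the lamp
- lamp_face (a point): middle of the violet front of the bar lamp, 100 mm from the yellow line in the station's +x and 44 mm high; the lamp is 270 mm long, 42 mm deep, its top 66 mm above the table
- delivery: fixed black delivery tray in front of the robot, 130 (x) x 280 (y) mm, floor 4 mm thick, rim 12 mm above the table. Origin: centre of its underside. Empty at the start
- panel: fixed grey switch box 130 (x) x 200 (y) x 65 mm high, origin: centre of its underside. On its top, at y = +50 mm, a red rotary isolator handle on a yellow plate; at y = -50 mm, the lamp's toggle lever
- isolator (a joint): main isolator, rad: 0 = off (handle bar along the box's y), 1.57 = on (bar along the box's x); it turns clockwise seen from above to switch on, counter-clockwise to switch off. A detent pulls it home to the nearer end from the middle (0.785); about 0.08 N m to turn
- isolator_grip (a point): point on the isolator's vertical axis, 92 mm above the table, at the middle of the height of the red handle bar (bar 56 mm long, 14 mm thick, from 80 to 104 mm above the table); this point turns with the handle
- lamp_switch (a joint): lamp toggle lever, rad: 0 = off (leans 0.45 rad towards the box's -x), 0.9 = on (leans 0.45 rad towards the box's +x). Hinge along y on the box's top at x = 0, y = -50 mm. It snaps to the nearer end from upright; about 2 N at the tip to flip
- lamp_switch_tip (a point): tip of the toggle lever, 49 mm from its hinge; the black grip is 18 mm wide, 9 mm thick and 26 mm long below the tip
- cup1: lidded teal paint cup, 41 mm across, 34 mm high, standing on the table beyond the switch box; origin: centre of its underside
- cup2: lidded indigo paint cup, same size, beside cup1
- cup3: lidded blue paint cup on the table, same size
- brush: paint brush 170 mm long lying on the table on the near side of the switch box
- glue: small white glue bottle, 36 mm across, 85 mm high, standing on the table
Things that resemble listed ones, but are neither listed nor needed, are in the scene too. What is shaped like the blank2 but green or pink is not meant. What is shaped like the plaque1 but orange is not meant.

How it is judged:
By the outcome, as a careful person would: the job done as asked, in the order asked, and still so for the second after the job is handed in, with the robot touching nothing.
Of plaque1, plaque2, plaque3 only 2 to 3 are there at a start; the rules pass over those that are not, and their reading is None.
At some moment in a run one of plaque1, plaque2, plaque3 may be knocked a few centimetres aside while the robot is not near it.
It also fails if it takes over 210 s, if anything falls off the work surface, if the arm or the gripper's body presses on something with over 40 N, if the wrist force passes 120 N, or if a joint passes its speed limit or range.

## Robot

A 6-joint arm with a two-finger parallel gripper is mounted at the origin on the work surface. World frame = base frame: x ahead of the robot, y to its left, z up, the work surface at z = 0. Lengths are in m, angles in rad, forces in N, time in s.
With the tool pointing down it reaches from about 0.35 to 0.775 m from the base axis. Payload 7.3 kg.
Tool frame: the origin (TCP) lies on the front face of the gripper's body, between the roots of the fingers; the fingertips stand ahead of it and the grasp point (between the pads) lies 47 mm ahead of it (finger_overhang is the z of the fingertips in the tool frame, in m); z points along the fingers, y is the line along which they close (so a half turn about z gives the same grasp; the last joint's range is limited). The gripper opens to 92 mm and grips with 3 to 60 N. Pads are 19 mm wide; open, the fingers measure 130 mm over their backs; the gripper's body (75 mm by 190 mm) begins 47 mm behind the grasp point.
Start: joints at [1.162, 0.342, 1.524, -0, 1.275, -0.146], TCP at [0.136, 0.507, 0.292] pointing down, gripper open.
Joint ranges: [-2.53, 2.53], [-0.77, 2.02], [0.04, 2.7], [-1, 4.14], [0.28, 2.66], [-3.11, 3.11]. Speed limits (rad/s): [2.57, 2.57, 3.14, 3.14, 3.14, 3.14].

## Interface

Orientations are given as [roll, pitch, yaw] about the fixed x, y, z axes, in that order (R = Rz(yaw) Ry(pitch) Rx(roll)).
In Python, from cell import * gives the robot as it stands. The module is installed in compiled form; this text tells all that it offers.
- The arm moves only by the tool arm_command, never from a script. Its argument "series" is a list of rows, each an object of numbers: "x", "y", "z": the shift along the tool's x, y, z in mm; "rx", "ry", "rz": the turn, a rotation vector about the tool's x, y, z in degrees. A call has 1 to 20 rows; each row is the pose to reach, as a shift and turn from the pose commanded when the call began, along the tool's axes at that moment; what a row does not reach only later rows make up. A row lasts 1/10 s, in which the tool goes at most 50 mm and 8.59 degrees, less where a joint would pass 70% of its speed; a pose out of reach is approached as far as the arm can. A call with a gripper value outside its range is refused whole. "hand" is the finger opening in mm, from 0 to 91.8, set as the call begins (left out, the last holds). The fingers move at their own pace and stop on an object; "squeeze" is the grip in N (left out, the last holds). Time passes only in rows, so rows that repeat a pose let the fingers close. It gives the time, the measured TCP pose, the force, the opening and the grip force at its end, in the units of the state.
- observe(): the state, without advancing time (a new reading comes with each control period).
- read_camera(name): name is "scene" or "top" or "wrist"; returns a dict with "pixels" (384x512x3 uint8, blue, green, red), "K" (3x3 intrinsics, pixels), "rvec" (rotation vector, rad) and "tvec" (3), from world to camera coordinates, as OpenCV has them. Camera axes: x right, y down, z forward; pixel columns grow to the right and rows downward; lengths in m; the calibration is good to about 2 mm. A picture is of the moment at which its call begins. There is no depth.
- hand_in(): hands the job in; it is judged then, once.
Trained networks look in a picture, given as the dict that the camera call returned (one of the last four; its "shot" number tells which), for a name from the list of things; names that differ only in an ending like _2 or _b are one class to them, and where a whole thing is asked for, a point or a joint stands for the part that bears it (a point fixed in the world has none). Each returns a list of dicts, best first, with "confidence" (0 to 1); they miss things now and then, are a little off and sometimes report something else, mostly with a low value. They report only what shows in the picture. A call takes as long as a camera call. They do not tell look-alikes from the thing itself.
- boxes_of(picture, query): "point" ([x, y, z] in m, in world coordinates, good to about 4 mm: the middle of the surface that is visible of it).
- trace(picture, query): "pixels" (384x512 bool, what is visible of it).
- mark_of(picture, query): "point" ([x, y, z] in m, in world coordinates, good to about 4 mm: a listed point, or the origin of a listed thing).
The state is a dict: "time": time; "qpos": joint angles; "qvel": joint speeds; "joint_efforts": joint torques, N m; "tool_pos": TCP position; "tool_rot": TCP orientation; "contact_force": force on the tool from outside, world axes, zero at the start; "torque": the same for the moment, N m; "opening": finger opening in m; "grip_force": force on a finger pad.
Only numpy, scipy, OpenCV 4.12 (cv2) and the standard library are available. Lean on these libraries where they do the work, as an engineer would, in place of code of your own. Each camera call takes 0.05 s, during which the arm holds its last target. There are 200 camera calls.

## Working session

There is one attempt and no reset: what is moved stays moved. The work goes in short steps, Python scripts to look and compute and a tool call to move; the robot and the scene stay as the last step left them, time stands still between calls to the robot, and variables do not carry over. Pictures are saved under pics/ and viewed, at most 14 in all, crops included, and the job is handed in when it is done.

Besides the shell and the picture viewer there is one more tool, called after "Call:" as name(argument=value, ...) on one line, values as JSON. arm_command: Moves the arm, as the interface text tells. Its arguments: {"type":"object","properties":{"series":{"type":"array"},"hand":{"type":"number"},"squeeze":{"type":"number"}},"required":["series"]}

```bash
mkdir -p pics
cat > h.py <<'E'
from cell import *
import numpy as np, cv2
def save(p,n,crop=None,s=1):
    im=p["pixels"]
    if crop: im=im[crop[1]:crop[3],crop[0]:crop[2]]
    cv2.imwrite("pics/"+n,cv2.resize(im,None,fx=s,fy=s,interpolation=cv2.INTER_CUBIC))
def proj(p,X):
    return cv2.projectPoints(np.float64(X).reshape(-1,1,3),np.float64(p["rvec"]),np.float64(p["tvec"]),np.float64(p["K"]),None)[0].reshape(-1,2)
def unproj(p,uv,z):
    R=cv2.Rodrigues(np.float64(p["rvec"]))[0];t=np.float64(p["tvec"]).reshape(3)
    c=-R.T@t; uv=np.float64(uv).reshape(-1,2)
    d=(R.T@np.linalg.inv(p["K"])@np.c_[uv,np.ones(len(uv))].T).T
    return c+d*((z-c[2])/d[:,2])[:,None]
E
python3 - <<'E'
from h import *
s=observe(); print({k:np.round(v,3) for k,v in s.items()})
for c in("top","scene","wrist"):
    p=read_camera(c); save(p,c+"0.png",s=1.5)
    print(c)
    for q in("plaque1","plaque2","plaque3","blank1","pot","crate","station","lamp_face","delivery","panel","isolator_grip","lamp_switch_tip","cup1","cup2","cup3","glue","brush"):
        print(q,[(np.round(d["point"],3).tolist(),round(d["confidence"],2),proj(p,d["point"]).round().astype(int).tolist()[0]) for d in mark_of(p,q)][:6] if c!="wrist" else "")
E
```

```text
{'time': np.float64(0.0), 'qpos': array([ 1.162,  0.343,  1.525,  0.   ,  1.275, -0.146]), 'qvel': array([-0.001,  0.   ,  0.001,  0.001,  0.001, -0.   ]), 'joint_efforts': array([  0.   , -43.123, -24.423,   0.072,   0.056,  -0.   ]), 'tool_pos': array([0.136, 0.507, 0.292]), 'tool_rot': array([-3.14 , -0.   ,  2.879]), 'contact_force': array([-0.613,  0.541, -0.175]), 'torque': array([ 0.017, -0.019,  0.016]), 'grip_force': np.float64(0.0), 'opening': np.float64(0.092)}
top
plaque1 [([0.38, -0.252, 0.001], 0.85, [331, 230]), ([0.731, -0.376, -0.0], 0.84, [372, 105]), ([0.572, -0.248, 0.002], 0.74, [328, 160]), ([0.381, -0.349, 0.002], 0.57, [367, 230])]
plaque2 [([0.38, -0.252, 0.001], 0.85, [331, 230]), ([0.731, -0.376, -0.0], 0.84, [372, 105]), ([0.572, -0.248, 0.002], 0.74, [328, 160]), ([0.381, -0.349, 0.002], 0.57, [367, 230])]
plaque3 [([0.38, -0.252, 0.001], 0.85, [331, 230]), ([0.731, -0.376, -0.0], 0.84, [372, 105]), ([0.572, -0.248, 0.002], 0.74, [328, 160]), ([0.381, -0.349, 0.002], 0.57, [367, 230])]
blank1 [([0.571, -0.346, 0.007], 0.93, [364, 160]), ([0.471, -0.253, 0
[... 3100 characters left out ...]
.31, [210, 178])]
cup2 [([0.69, 0.234, -0.0], 0.75, [302, 295]), ([0.476, 0.36, 0.091], 0.66, [390, 245]), ([0.595, 0.26, -0.003], 0.57, [330, 278]), ([0.602, 0.34, -0.0], 0.48, [355, 294]), ([0.475, -0.299, -0.0], 0.31, [210, 178])]
cup3 [([0.69, 0.234, -0.0], 0.75, [302, 295]), ([0.476, 0.36, 0.091], 0.66, [390, 245]), ([0.595, 0.26, -0.003], 0.57, [330, 278]), ([0.602, 0.34, -0.0], 0.48, [355, 294]), ([0.475, -0.299, -0.0], 0.31, [210, 178])]
glue [([0.698, -0.251, -0.002], 0.79, [172, 218])]
brush [([0.371, 0.299, 0.0], 0.49, [380, 236])]
wrist
plaque1 
plaque2 
plaque3 
blank1 
pot 
crate 
station 
lamp_face 
delivery 
panel 
isolator_grip 
lamp_switch_tip 
cup1 
cup2 
cup3 
glue 
brush
```

View pics/top0.png

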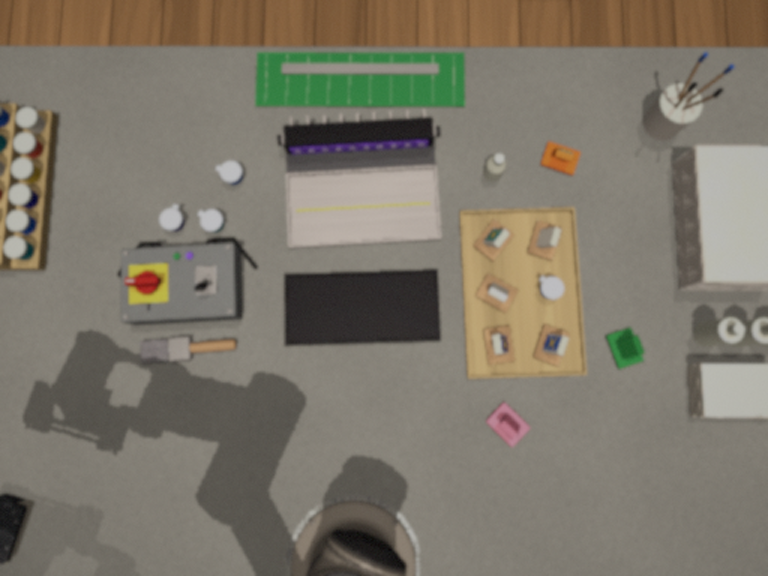

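View pics/scene0.png

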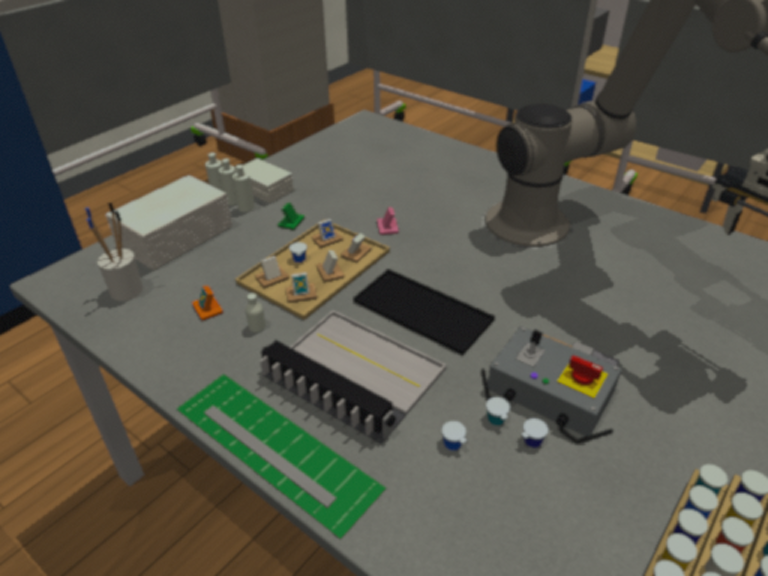

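Top view: the crate (right) holds the teal plaque at (328,160), blanks at (364,160) and (331,196), the pot at (364,193), and coated plaques at (331,230) and (367,230). The orange, green and pink decoys are outside it at (372,105), (415,231) and (337,284). The switch box is on the left, with the isolator at (96,187) and the lever at (133,190).

The scene view agrees. Next I'll move the wrist camera over the crate.

```bash
cat >> h.py <<'E'
from scipy.spatial.transform import Rotation as Ro
def down(yaw): return Ro.from_euler("xyz",[np.pi,0,yaw])
def rel(pos,yaw,pos0=None,yaw0=None):
    "shift (mm) and turn (deg) in tool axes from the current (or given) pose"
    s=observe()
    R0=Ro.from_euler("xyz",s["tool_rot"]) if yaw0 is None else down(yaw0)
    p0=s["tool_pos"] if pos0 is None else pos0
    return R0.inv().apply(np.array(pos)-p0).round(4)*1000, (R0.inv()*down(yaw)).as_rotvec(degrees=True).round(2)
def wtool():
    s=observe(); return np.round(s["tool_pos"],4), np.round(s["tool_rot"],4)
E
python3 - <<'E'
from h import *
p=read_camera("wrist");s=observe()
R=cv2.Rodrigues(np.float64(p["rvec"]))[0]; c=-R.T@np.float64(p["tvec"]).reshape(3)
T=Ro.from_euler("xyz",s["tool_rot"])
print("cam in tool",T.inv().apply(c-s["tool_pos"]),T.inv().as_matrix()@R.T, p["K"])
for y in (1.5708,0,-1.5708, 3.14159): print(y,rel([.46,-.30,.35],y),rel([.42,.15,.35],y))
import cell; print([n for n in dir(cell) if not n.startswith('_')])
t=read_camera("top")
hsv=cv2.cvtColor(t["pixels"],cv2.COLOR_BGR2HSV)
m=cv2.inRange(hsv,(20,60,90),(35,255,255)); m[:, :190]=0;m[:,300:]=0;m[:110]=0;m[160:]=0
v,u=np.nonzero(m); X=unproj(t,np.c_[u,v],.004); print("line",X.mean(0),X[:,1].min(),X[:,1].max(),np.polyfit(X[:,1],X[:,0],1))
b=np.uint8((t["pixels"].max(2)<45))*255; b[:175]=0;b[235:]=0;b[:,:185]=0;b[:,300:]=0
v,u=np.nonzero(b); X=unproj(t,np.c_[u,v],.006); print("black",X[:,:2].mean(0),cv2.minAreaRect(np.float32(X[:,:2])))
E
```

```text
cam in tool [ 0.06909548  0.0002967  -0.09308292] [[ 1.67606841e-03 -9.66275323e-01 -2.57505712e-01]
 [ 9.99998384e-01  1.78678901e-03 -1.95974034e-04]
 [ 6.49473249e-04 -2.57504967e-01  9.66276756e-01]] [[271.85490592   0.         255.05840112]
 [  0.         271.85490592 191.8882583 ]
 [  0.           0.           1.        ]]
1.5708 (array([-522.2, -695.2,  -57.8]), array([ 1.000e-02, -0.000e+00,  7.494e+01])) (array([-366.6, -271.1,  -57.8]), array([ 1.000e-02, -0.000e+00,  7.494e+01]))
0 (array([-522.2, -695.2,  -57.8]), array([ 0.0000e+00, -1.0000e-02,  1.6494e+02])) (array([-366.6, -271.1,  -57.8]), array([ 0.0000e+00, -1.0000e-02,  1.6494e+02]))
-1.5708 (array([-522.2, -695.2,  -57.8]), array([ 0.0000e+00,  1.0000e-02, -1.0506e+02])) (array([-366.6, -271.1,  -57.8]), array([ 0.0000e+00,  1.0000e-02, -1.0506e+02]))
3.14159 (array([-522.2, -695.2,  -57.8]), array([ 1.000e-02,  0.000e+00, -1.506e+01])) (array([-366.6, -271.1,  -57.8]), array([ 1.000e-02,  0.000e+00, -1.506e+01]))
['IKError', 'boxes_of', 'finger_overhang', 'hand_in', 'mark_of', 'observe', 'read_camera', 'trace']
line [ 0.63374291 -0.0099186   0.004     ] -0.13242055905817562 0.11248515702986885 [-0.06066204  0.63314123]
black [0.47389137 0.01553086] ((0.446732759475708, -0.008917957544326782), (0.12134520709514618, 0.2714777886867523), 2.131519079208374)
```

Call:
arm_command(series=[{"x": -367,"y": -271,"z": -8,"rz": 85},{"x": -367,"y": -271,"z": -8,"rz": 85},{"x": -367,"y": -271,"z": -8,"rz": 85},{"x": -367,"y": -271,"z": -8,"rz": 85},{"x": -367,"y": -271,"z": -8,"rz": 85},{"x": -367,"y": -271,"z": -8,"rz": 85},{"x": -367,"y": -271,"z": -8,"rz": 85},{"x": -367,"y": -271,"z": -8,"rz": 85},{"x": -367,"y": -271,"z": -8,"rz": 85},{"x": -367,"y": -271,"z": -8,"rz": 85},{"x": -580,"y": -680,"z": -8,"rz": 165},{"x": -580,"y": -680,"z": -8,"rz": 165},{"x": -580,"y": -680,"z": -8,"rz": 165},{"x": -580,"y": -680,"z": -8,"rz": 165},{"x": -580,"y": -680,"z": -8,"rz": 165},{"x": -580,"y": -680,"z": -8,"rz": 165},{"x": -580,"y": -680,"z": -8,"rz": 165},{"x": -580,"y": -680,"z": -8,"rz": 165},{"x": -580,"y": -680,"z": -8,"rz": 165},{"x": -580,"y": -680,"z": -8,"rz": 165}], hand=56)

```text
invalid input
```

Call:
arm_command(series=[{"x": -367,"y": -271,"z": -8,"rx": 0,"ry": 0,"rz": 85},{"x": -367,"y": -271,"z": -8,"rx": 0,"ry": 0,"rz": 85},{"x": -367,"y": -271,"z": -8,"rx": 0,"ry": 0,"rz": 85},{"x": -367,"y": -271,"z": -8,"rx": 0,"ry": 0,"rz": 85},{"x": -367,"y": -271,"z": -8,"rx": 0,"ry": 0,"rz": 85},{"x": -367,"y": -271,"z": -8,"rx": 0,"ry": 0,"rz": 85},{"x": -367,"y": -271,"z": -8,"rx": 0,"ry": 0,"rz": 85},{"x": -367,"y": -271,"z": -8,"rx": 0,"ry": 0,"rz": 85},{"x": -367,"y": -271,"z": -8,"rx": 0,"ry": 0,"rz": 85},{"x": -367,"y": -271,"z": -8,"rx": 0,"ry": 0,"rz": 85}], hand=56, squeeze=20)

```text
time: 2.95
tool_pos: [0.4233, 0.146, 0.3004]
tool_rot: [3.14, 0.001, 1.384]
contact_force: [-0.1, 1.5, -0.6]
opening: 0.0555
grip_force: 0.0
```

Call:
arm_command(series=[{"x": -422,"y": 173,"z": 0,"rx": 0,"ry": 0,"rz": 80},{"x": -422,"y": 173,"z": 0,"rx": 0,"ry": 0,"rz": 80},{"x": -422,"y": 173,"z": 0,"rx": 0,"ry": 0,"rz": 80},{"x": -422,"y": 173,"z": 0,"rx": 0,"ry": 0,"rz": 80},{"x": -422,"y": 173,"z": 0,"rx": 0,"ry": 0,"rz": 80},{"x": -422,"y": 173,"z": 0,"rx": 0,"ry": 0,"rz": 80},{"x": -422,"y": 173,"z": 0,"rx": 0,"ry": 0,"rz": 80},{"x": -422,"y": 173,"z": 0,"rx": 0,"ry": 0,"rz": 80},{"x": -422,"y": 173,"z": 0,"rx": 0,"ry": 0,"rz": 80},{"x": -422,"y": 173,"z": 0,"rx": 0,"ry": 0,"rz": 80},{"x": -422,"y": 173,"z": 0,"rx": 0,"ry": 0,"rz": 80}])

```text
time: 4.05
tool_pos: [0.5168, -0.2976, 0.2993]
tool_rot: [-3.141, 0.001, -0.004]
contact_force: [-0.5, 1.1, -0.3]
opening: 0.0564
grip_force: 0.0
```

Run:
```python
from h import *
print(wtool(), finger_overhang)
p=read_camera("wrist"); save(p,"w1.png",s=1.5)
for q in("plaque1","blank1","pot","coat1","crate"):
    print(q,[(np.round(d["point"],3).tolist(),round(d["confidence"],2),proj(p,d["point"]).round().astype(int).tolist()[0]) for d in mark_of(p,q)][:6])
```

```text
(array([ 0.5168, -0.2976,  0.2993]), array([-3.1409e+00,  8.0000e-04, -3.9000e-03])) 0.0655
plaque1 [([0.728, -0.378, -0.001], 0.89, [319, 2]), ([0.57, -0.249, 0.006], 0.81, [220, 131]), ([0.38, -0.344, 0.006], 0.77, [285, 255]), ([0.378, -0.253, 0.003], 0.71, [227, 255])]
blank1 [([0.474, -0.251, 0.005], 0.81, [224, 197]), ([0.571, -0.339, 0.002], 0.61, [285, 130])]
pot [([0.378, -0.344, 0.007], 0.71, [285, 257])]
coat1 [([0.568, -0.25, 0.032], 0.57, [218, 134]), ([0.378, -0.256, 0.034], 0.5, [227, 266]), ([0.377, -0.349, 0.032], 0.46, [290, 265])]
crate [([0.473, -0.298, -0.002], 0.72, [256, 197])]
```

View pics/w1.png

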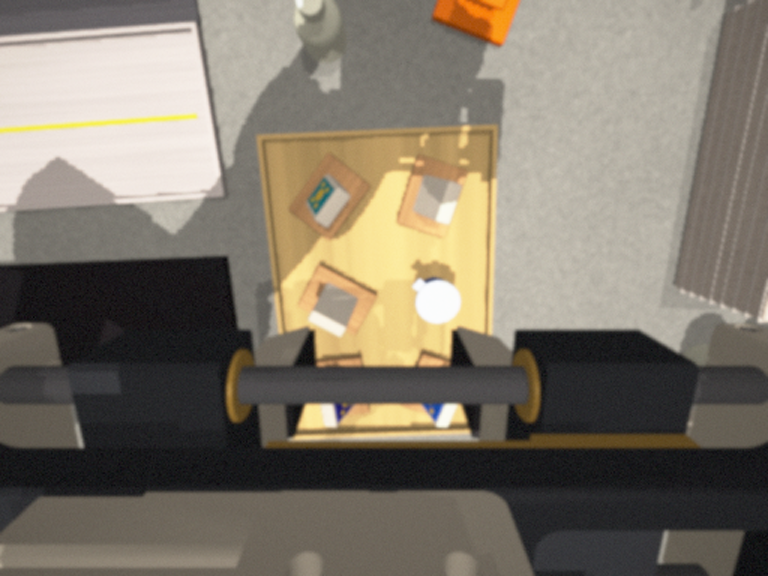

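Wrist view: the teal plaque is at (220,131), its coat facing up-left. The blanks are at (285,130) and (224,197), and the pot is at (290,200). The indigo plaque (about 228,270) and the blue one (about 290,270) are partly hidden by the gripper, so I'll back off 140 mm and fit poses from there.

Call:
arm_command(series=[{"x": -140,"y": 0,"z": 0,"rx": 0,"ry": 0,"rz": 0},{"x": -140,"y": 0,"z": 0,"rx": 0,"ry": 0,"rz": 0},{"x": -140,"y": 0,"z": 0,"rx": 0,"ry": 0,"rz": 0},{"x": -140,"y": 0,"z": 0,"rx": 0,"ry": 0,"rz": 0},{"x": -140,"y": 0,"z": 0,"rx": 0,"ry": 0,"rz": 0}])

```text
time: 4.85
tool_pos: [0.3769, -0.2953, 0.3011]
tool_rot: [3.14, -0.002, -0.001]
contact_force: [0.1, -0.8, -0.3]
opening: 0.0559
grip_force: 0.0
```

```bash
cat >> h.py <<'E'
from scipy.optimize import minimize
def model(x,y,a,z):
    c,s=np.cos(a),np.sin(a); M=np.array([[c,-s,0],[s,c,0],[0,0,1]])
    foot=np.array([[i*.024,j*.032,k] for i in(-1,1) for j in(-1,1) for k in(0,.01)])
    n=np.array([np.cos(.42),0,np.sin(.42)]); u=np.array([-np.sin(.42),0,np.cos(.42)])
    mid=np.array([-.0045,0,.036])
    zs=lambda top,sg: mid+n*.007*sg+u*((top-(mid+n*.007*sg)[2])/u[2])
    plate=np.array([zs(t if sg>0 or t<.02 else t,sg)+[0,j*.017,0] for sg in(-1,1) for t in(.01,.053 if sg>0 else .053-.014*np.sin(.42)) for j in(-1,1)])
    return [(P@M.T)+[x,y,z] for P in(foot,plate)]
def fit(views,x,y,z=.004,yaws=None):
    """views: [(picture,mask)] -> pose with best silhouette agreement, symmetric in area"""
    def cost(v):
        r=0
        for p,m in views:
            q=np.uint8(m)*255
            u0,v0=np.round(proj(p,[[v[0],v[1],.02]])[0]).astype(int); S=8; w=45 if p["w"] else 22
            crop=cv2.resize(q[v0-w:v0+w,u0-w:u0+w],None,fx=S,fy=S,interpolation=cv2.INTER_LINEAR)>127
            if crop.size==0: return 9
            img=np.zeros(crop.shape,np.uint8)
            for P in model(v[0],v[1],v[2],z):
                h=cv2.convexHull(np.float32((proj(p,P)-[u0-w-.5,v0-w-.5])*S)).round().astype(int); cv2.fillConvexPoly(img,h,1)
            r+=1-(crop&(img>0)).sum()/max(1,(crop|(img>0)).sum())
        return r/len(views)
    best=None
    for a in (yaws if yaws is not None else np.arange(-1.6,1.61,.4)):
        o=minimize(cost,[x,y,a],method="Nelder-Mead",options=dict(initial_simplex=[[x,y,a],[x+.008,y,a],[x,y+.008,a],[x,y,a+.25]],xatol=2e-4,fatol=1e-4,maxfev=120))
        if best is None or o.fun<best.fun: best=o
    return best.x.round(4),round(best.fun,3)
E
python3 - <<'E'
from h import *
print(wtool())
p=read_camera("wrist"); p["w"]=1; save(p,"w2.png",(150,40,400,240),3)
for q in("plaque1","blank1","pot"):
    for d in trace(p,q):
        v,u=np.nonzero(d["pixels"]); print(q,round(d["confidence"],2),d["pixels"].sum(),u.mean().round(),v.mean().round(),"X",unproj(p,[[u.mean(),v.mean()]],.02)[0].round(3))
        if q=="pot" or d["confidence"]<.3: continue
        X=unproj(p,[[u.mean(),v.mean()]],.02)[0]
        if v.min()<3: continue
        print("   fit",fit([(p,d["pixels"])],X[0],X[1]))
E
```

```text
(array([ 0.3769, -0.2953,  0.3011]), array([ 3.1404e+00, -1.7000e-03, -1.2000e-03]))
plaque1 0.69 1930 217.0 21.0 X [ 0.563 -0.25   0.02 ]
plaque1 0.58 1559 293.0 168.0 X [ 0.381 -0.348  0.02 ]
   fit (array([ 0.3796, -0.3485,  1.2187]), np.float64(0.045))
blank1 0.95 1819 291.0 22.0 X [ 0.562 -0.34   0.02 ]
blank1 0.86 404 236.0 260.0 X [ 0.239 -0.266  0.02 ]
   fit (array([ 0.2415, -0.2659,  1.3633]), np.float64(0.719))
blank1 0.85 1809 223.0 99.0 X [ 0.472 -0.253  0.02 ]
   fit (array([ 0.4725, -0.2526, -0.5128]), np.float64(0.035))
blank1 0.66 1804 385.0 170.0 X [ 0.378 -0.477  0.02 ]
   fit (array([ 0.3762, -0.4782,  1.907 ]), np.float64(0.053))
pot 0.56 933 296.0 91.0 X [ 0.482 -0.349  0.02 ]
```

View pics/w2.png

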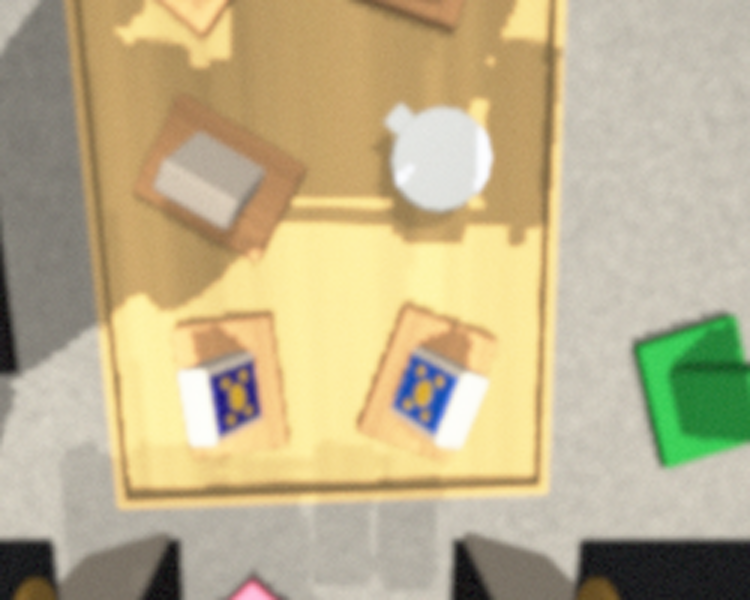

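The enlarged crop shows the indigo plaque at (228,172) with its coat facing right, and the mid-blue one at (292,172) with its coat facing left and slightly up. Both are coated plaques inside the crate. The plain white ones are the blanks, and the green and pink decoys are outside. Now I'll refit all three.

Run:
```python
from h import *
for i in range(3):
    p=read_camera("wrist"); p["w"]=1; print(wtool())
for cam in("wrist","top"):
    p=read_camera(cam); p["w"]=cam=="wrist"
    for q in ("plaque1","coat1"):
      for d in trace(p,q):
        v,u=np.nonzero(d["pixels"]); X=unproj(p,[[u.mean(),v.mean()]],.02)[0]
        if X[0]>.65 or X[1]>-.2: continue
        print(cam,q,round(d["confidence"],2),d["pixels"].sum(),X.round(3),end=" ")
        if q=="plaque1" and v.min()>3: print(fit([(p,d["pixels"])],X[0],X[1]),end="")
        print()
```

```text
(array([ 0.3779, -0.2955,  0.3   ]), array([-3.1414e+00, -1.0000e-04,  3.0000e-04]))
(array([ 0.3778, -0.2955,  0.2999]), array([-3.1413e+00,  1.0000e-04,  2.0000e-04]))
(array([ 0.3777, -0.2955,  0.2999]), array([-3.1412e+00,  2.0000e-04,  1.0000e-04]))
wrist plaque1 0.96 1670 [ 0.382 -0.348  0.02 ] (array([ 0.38  , -0.3486,  1.2326]), np.float64(0.042))
wrist plaque1 0.84 1520 [ 0.381 -0.256  0.02 ] (array([ 0.3788, -0.2557,  1.6942]), np.float64(0.037))
wrist plaque1 0.66 1965 [ 0.563 -0.25   0.02 ] 
wrist coat1 0.84 327 [ 0.377 -0.347  0.02 ] 
wrist coat1 0.74 304 [ 0.376 -0.258  0.02 ] 
wrist coat1 0.61 102 [ 0.576 -0.24   0.02 ] 
top plaque1 0.7 140 [ 0.386 -0.238  0.02 ] (array([ 0.3843, -0.2403,  0.5622]), np.float64(0.685))
top plaque1 0.66 418 [ 0.567 -0.246  0.02 ] (array([ 0.5697, -0.2469, -2.224 ]), np.float64(0.052))
top plaque1 0.59 52 [ 0.352 -0.348  0.02 ] (array([ 0.3603, -0.339 ,  0.2265]), np.float64(0.886))
top coat1 0.64 61 [ 0.577 -0.247  0.02 ]
```

Call:
arm_command(series=[{"x": 1,"y": 57,"z": 120,"rx": 0,"ry": 0,"rz": -70},{"x": 1,"y": 57,"z": 120,"rx": 0,"ry": 0,"rz": -70},{"x": 1,"y": 57,"z": 120,"rx": 0,"ry": 0,"rz": -70},{"x": 1,"y": 57,"z": 120,"rx": 0,"ry": 0,"rz": -70},{"x": 1,"y": 57,"z": 120,"rx": 0,"ry": 0,"rz": -70},{"x": 1,"y": 57,"z": 120,"rx": 0,"ry": 0,"rz": -70},{"x": 1,"y": 57,"z": 120,"rx": 0,"ry": 0,"rz": -70},{"x": 1,"y": 57,"z": 120,"rx": 0,"ry": 0,"rz": -70},{"x": 1,"y": 57,"z": 120,"rx": 0,"ry": 0,"rz": -70},{"x": 1,"y": 57,"z": 120,"rx": 0,"ry": 0,"rz": -70},{"x": 1,"y": 57,"z": 120,"rx": 0,"ry": 0,"rz": -70}], hand=58)

```text
time: 6.6
tool_pos: [0.378, -0.3527, 0.1802]
tool_rot: [3.141, -0.0, 1.218]
contact_force: [-0.3, -0.1, -0.0]
opening: 0.0581
grip_force: 0.0
```

Run:
```python
from h import *
p=read_camera("wrist"); p["w"]=1
print(wtool(),rel([.3783,-.3527,.087],1.226)); save(p,"w3.png",s=1.5)
for d in trace(p,"plaque1"):
        v,u=np.nonzero(d["pixels"]); X=unproj(p,[[u.mean(),v.mean()]],.02)[0]; print(round(d["confidence"],2),X.round(3),d["pixels"].sum(),v.max())
```

```text
(array([ 0.378 , -0.3526,  0.1802]), array([ 3.1415e+00, -1.0000e-04,  1.2183e+00])) (array([ 0.1,  0.3, 93.2]), array([ 0.  , -0.  , -0.44]))
0.96 [ 0.38  -0.347  0.02 ] 3348 215
0.82 [ 0.38  -0.255  0.02 ] 4018 132
0.8 [ 0.562 -0.26   0.02 ] 2910 44
0.57 [ 0.569 -0.341  0.02 ] 4471 139
```

View pics/w3.png

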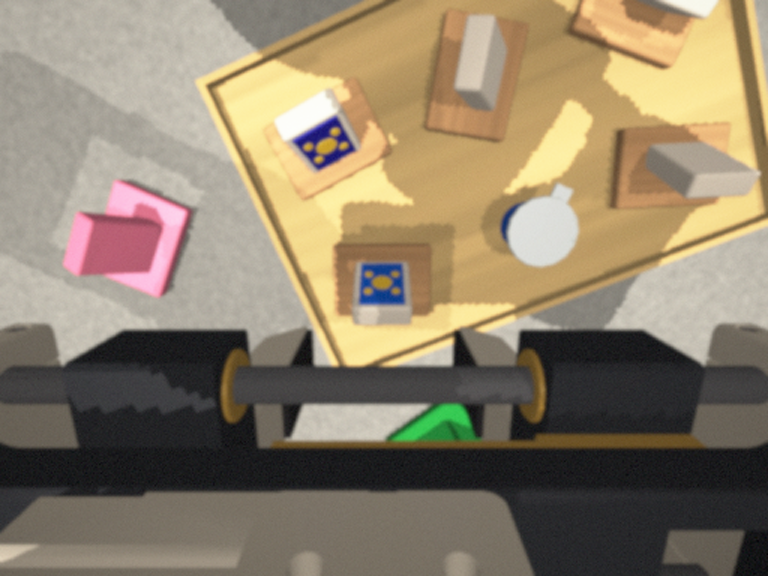

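The blue plaque sits square between the fingers at (255,187). I'll descend and grasp it.

Call:
arm_command(series=[{"x": 0,"y": 0,"z": 30,"rx": 0,"ry": 0,"rz": 0},{"x": 0,"y": 0,"z": 60,"rx": 0,"ry": 0,"rz": 0},{"x": 0,"y": 0,"z": 80,"rx": 0,"ry": 0,"rz": 0},{"x": 0,"y": 0,"z": 93,"rx": 0,"ry": 0,"rz": 0},{"x": 0,"y": 0,"z": 93,"rx": 0,"ry": 0,"rz": 0},{"x": 0,"y": 0,"z": 93,"rx": 0,"ry": 0,"rz": 0}])

```text
time: 7.3
tool_pos: [0.3781, -0.3528, 0.0874]
tool_rot: [3.141, -0.0, 1.22]
contact_force: [0.1, 0.2, 0.4]
opening: 0.058
grip_force: 0.0
```

Call:
arm_command(series=[{"x": 0,"y": 0,"z": 0,"rx": 0,"ry": 0,"rz": 0},{"x": 0,"y": 0,"z": 0,"rx": 0,"ry": 0,"rz": 0},{"x": 0,"y": 0,"z": 0,"rx": 0,"ry": 0,"rz": 0},{"x": 0,"y": 0,"z": 0,"rx": 0,"ry": 0,"rz": 0},{"x": 0,"y": 0,"z": 0,"rx": 0,"ry": 0,"rz": 0},{"x": 0,"y": 0,"z": 0,"rx": 0,"ry": 0,"rz": 0}], hand=20, squeeze=20)

```text
time: 7.9
tool_pos: [0.3781, -0.3528, 0.0877]
tool_rot: [3.141, 0.0, 1.221]
contact_force: [-0.6, 0.3, 6.3]
opening: 0.0337
grip_force: 20.0
```

Call:
arm_command(series=[{"x": 0,"y": 0,"z": -30,"rx": 0,"ry": 0,"rz": 0},{"x": 0,"y": 0,"z": -60,"rx": 0,"ry": 0,"rz": 0},{"x": 0,"y": 0,"z": -100,"rx": 0,"ry": 0,"rz": 0},{"x": 0,"y": 0,"z": -140,"rx": 0,"ry": 0,"rz": 0},{"x": 30,"y": 1,"z": -162,"rx": 0,"ry": 0,"rz": 6},{"x": 70,"y": 2,"z": -162,"rx": 0,"ry": 0,"rz": 13},{"x": 110,"y": 3,"z": -162,"rx": 0,"ry": 0,"rz": 20},{"x": 150,"y": 5,"z": -162,"rx": 0,"ry": 0,"rz": 28},{"x": 190,"y": 6,"z": -162,"rx": 0,"ry": 0,"rz": 35},{"x": 230,"y": 7,"z": -162,"rx": 0,"ry": 0,"rz": 42},{"x": 270,"y": 8,"z": -162,"rx": 0,"ry": 0,"rz": 49},{"x": 310,"y": 10,"z": -162,"rx": 0,"ry": 0,"rz": 56},{"x": 350,"y": 11,"z": -162,"rx": 0,"ry": 0,"rz": 62},{"x": 380,"y": 12,"z": -162,"rx": 0,"ry": 0,"rz": 66.5},{"x": 380,"y": 12,"z": -162,"rx": 0,"ry": 0,"rz": 66.5},{"x": 380,"y": 12,"z": -162,"rx": 0,"ry": 0,"rz": 66.5},{"x": 380,"y": 12,"z": -162,"rx": 0,"ry": 0,"rz": 66.5}])

```text
time: 9.6
tool_pos: [0.5191, -0.0006, 0.2489]
tool_rot: [3.142, 0.001, 0.06]
contact_force: [0.4, 0.1, -1.0]
opening: 0.034
grip_force: 20.0
```

```bash
cat >> h.py <<'E'
def yline(p,region=None,z=.004):
    hsv=cv2.cvtColor(p["pixels"],cv2.COLOR_BGR2HSV); m=cv2.inRange(hsv,(22,110,110),(34,255,255))
    v,u=np.nonzero(m); X=unproj(p,np.c_[u,v],z)
    k=(abs(X[:,0]-.633)<.04)&(abs(X[:,1])<.2); X=X[k]
    a,b=np.polyfit(X[:,1],X[:,0],1); r=abs(X[:,0]-a*X[:,1]-b)<.006; X=X[r]; a,b=np.polyfit(X[:,1],X[:,0],1)
    return round(a,4),round(b,4),X[:,1].min().round(4),X[:,1].max().round(4),len(X)
E
python3 - <<'E'
from h import *
p=read_camera("wrist"); print(wtool(),observe()["opening"]); save(p,"w4.png",s=1.5)
print(yline(p),yline(read_camera("top")),yline(read_camera("scene")))
for c in("wrist","top","scene"):
  q=p if c=="wrist" else read_camera(c)
  for n in("station","lamp_face"): print(c,n,[(np.round(d["point"],4).tolist(),round(d["confidence"],2)) for d in mark_of(q,n)][:2])
E
```

```text
(array([ 0.5192, -0.0008,  0.249 ]), array([3.1415e+00, 6.0000e-04, 5.9500e-02])) 0.033867419485540624Traceback (most recent call last):
  File "<stdin>", line 3, in <module>
  File "h.py", line 56, in yline
    a,b=np.polyfit(X[:,1],X[:,0],1); r=abs(X[:,0]-a*X[:,1]-b)<.006; X=X[r]; a,b=np.polyfit(X[:,1],X[:,0],1)
        ~~~~~~~~~~^^^^^^^^^^^^^^^^^
    raise TypeError("expected non-empty vector for x")
TypeError: expected non-empty vector for x
```

View pics/w4.png

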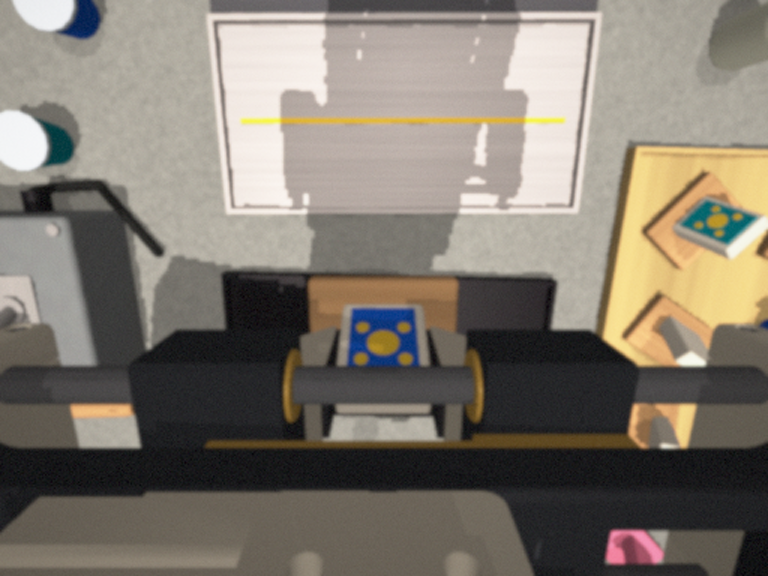

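The wrist view shows the blue plaque held squarely at (255,228) and the yellow line parallel to the image row at v≈80.

```bash
sed -i 's/(22,110,110),(34,255,255)/(14,75,70),(36,255,255)/' h.py
python3 - <<'E'
from h import *
for c in("wrist","top","scene"):
  q=read_camera(c)
  try: print(c,yline(q))
  except Exception as e: print(c,"no line")
  for n in("station","lamp_face"): print(c,n,[(np.round(d["point"],4).tolist(),round(d["confidence"],2)) for d in mark_of(q,n)][:2])
s=observe(); print(s["contact_force"],wtool())
E
```

```text
wrist (np.float64(0.0472), np.float64(0.6303), np.float64(-0.2), np.float64(0.0836), 548)
wrist station [([0.6316, -0.0069, 0.0013], 0.78), ([0.5728, -0.2513, 0.0327], 0.48)]
wrist lamp_face []
top (np.float64(0.3665), np.float64(0.682), np.float64(-0.1988), np.float64(-0.1018), 24)
top station [([0.5669, -0.2486, 0.0381], 0.55)]
top lamp_face [([0.7358, -0.0045, 0.0468], 0.58)]
scene (np.float64(0.007), np.float64(0.6301), np.float64(-0.1997), np.float64(0.1083), 85)
scene station [([0.6289, -0.0104, -0.0011], 0.92)]
scene lamp_face [([0.7316, -0.0053, 0.0508], 0.97)]
[ 0.13502748  0.15412332 -0.74478942] (array([5.196e-01, 1.000e-04, 2.492e-01]), array([-3.1415e+00, -1.0000e-04,  6.0000e-02]))
```

```bash
sed -i 's/abs(X\[:,1\])<.2/abs(X[:,1]+.008)<.128/' h.py
python3 - <<'E'
from h import *
q=read_camera("wrist"); print(yline(q)); E=unproj(q,[[160.5,80.3],[375.8,80.3]],.004); print(E,E.mean(0),np.arctan2(-(E[0]-E[1])[0],(E[0]-E[1])[1]))
q=read_camera("scene"); print(yline(q))
s=observe()
# assumed line x = b + a*y with centre
E
```

```text
(np.float64(-0.0645), np.float64(0.6323), np.float64(-0.1332), np.float64(0.1161), 1002)
[[ 0.62551228  0.116608    0.004     ]
 [ 0.64092098 -0.13285188  0.004     ]] [ 0.63321663 -0.00812194  0.004     ] 0.06168986467158396
(np.float64(-0.0616), np.float64(0.632), np.float64(-0.1307), np.float64(0.1127), 150)
```

Call:
arm_command(series=[{"x": 40,"y": -25,"z": 10,"rx": 0,"ry": 0,"rz": 0},{"x": 80,"y": -50,"z": 40,"rx": 0,"ry": 0,"rz": 0},{"x": 108,"y": -67,"z": 70,"rx": 0,"ry": 0,"rz": 0},{"x": 108,"y": -67,"z": 100,"rx": 0,"ry": 0,"rz": 0},{"x": 108,"y": -67,"z": 130,"rx": 0,"ry": 0,"rz": 0},{"x": 108,"y": -67,"z": 145,"rx": 0,"ry": 0,"rz": 0},{"x": 108,"y": -67,"z": 150,"rx": 0,"ry": 0,"rz": 0},{"x": 108,"y": -67,"z": 150,"rx": 0,"ry": 0,"rz": 0},{"x": 108,"y": -67,"z": 150,"rx": 0,"ry": 0,"rz": 0}])

```text
time: 11.15
tool_pos: [0.6242, 0.0734, 0.101]
tool_rot: [3.141, -0.003, 0.06]
contact_force: [-0.4, -0.2, -1.0]
opening: 0.0339
grip_force: 20.0
```

Run:
```python
from h import *
print(wtool(),rel([.6232,.0730,.088],.062))
```

```text
(array([0.6242, 0.0734, 0.101 ]), array([ 3.1415e+00, -3.0000e-03,  5.9800e-02])) (array([-1.1,  0.3, 13. ]), array([ 0.01, -0.17, -0.13]))
```

Call:
arm_command(series=[{"x": -1,"y": 0,"z": 5,"rx": 0,"ry": 0,"rz": 0},{"x": -1,"y": 0,"z": 9,"rx": 0,"ry": 0,"rz": 0},{"x": -1,"y": 0,"z": 11,"rx": 0,"ry": 0,"rz": 0},{"x": -1,"y": 0,"z": 11,"rx": 0,"ry": 0,"rz": 0},{"x": -1,"y": 0,"z": 11,"rx": 0,"ry": 0,"rz": 0},{"x": -1,"y": 0,"z": 11,"rx": 0,"ry": 0,"rz": 0}])

```text
time: 11.75
tool_pos: [0.6225, 0.0735, 0.0883]
tool_rot: [-3.142, -0.0, 0.06]
contact_force: [0.5, -0.2, -1.8]
opening: 0.0335
grip_force: 20.0
```

Call:
arm_command(series=[{"x": 0,"y": 0,"z": 0,"rx": 0,"ry": 0,"rz": 0},{"x": 0,"y": 0,"z": 0,"rx": 0,"ry": 0,"rz": 0},{"x": 0,"y": 0,"z": 0,"rx": 0,"ry": 0,"rz": 0},{"x": 0,"y": 0,"z": 0,"rx": 0,"ry": 0,"rz": 0},{"x": 0,"y": 0,"z": -20,"rx": 0,"ry": 0,"rz": 0},{"x": 0,"y": 0,"z": -60,"rx": 0,"ry": 0,"rz": 0},{"x": 0,"y": 0,"z": -110,"rx": 0,"ry": 0,"rz": 0},{"x": -263,"y": 310,"z": -150,"rx": 0,"ry": 0,"rz": 86},{"x": -263,"y": 310,"z": -150,"rx": 0,"ry": 0,"rz": 86},{"x": -263,"y": 310,"z": -150,"rx": 0,"ry": 0,"rz": 86},{"x": -263,"y": 310,"z": -150,"rx": 0,"ry": 0,"rz": 86},{"x": -263,"y": 310,"z": -150,"rx": 0,"ry": 0,"rz": 86},{"x": -263,"y": 310,"z": -150,"rx": 0,"ry": 0,"rz": 86},{"x": -263,"y": 310,"z": -150,"rx": 0,"ry": 0,"rz": 86},{"x": -263,"y": 310,"z": -150,"rx": 0,"ry": 0,"rz": 86},{"x": -263,"y": 310,"z": -150,"rx": 0,"ry": 0,"rz": 86},{"x": -263,"y": 310,"z": -150,"rx": 0,"ry": 0,"rz": 86},{"x": -263,"y": 310,"z": -130,"rx": 0,"ry": 0,"rz": 86},{"x": -263,"y": 310,"z": -105,"rx": 0,"ry": 0,"rz": 86},{"x": -263,"y": 310,"z": -105,"rx": 0,"ry": 0,"rz": 86}], hand=58)

```text
time: 13.75
tool_pos: [0.3772, -0.2507, 0.1911]
tool_rot: [3.138, 0.004, -1.441]
contact_force: [-0.4, -0.0, -0.0]
opening: 0.058
grip_force: 0.0
```

Run:
```python
from h import *
p=read_camera("wrist"); p["w"]=1; p=read_camera("wrist"); p["w"]=1
print(wtool(),observe()["opening"]); save(p,"w5.png",s=1.2)
for d in trace(p,"plaque1"):
        v,u=np.nonzero(d["pixels"]); X=unproj(p,[[u.mean(),v.mean()]],.02)[0]; print(round(d["confidence"],2),X.round(3),d["pixels"].sum(),v.max())
        if abs(X[0]-.38)<.05 and abs(X[1]+.256)<.05:
            f=fit([(p,d["pixels"])],X[0],X[1],yaws=[-1.6,-1.3]); print(f)
            x,y,a=f[0]; print(rel([x-.0045*np.cos(a),y-.0045*np.sin(a),.0877],a))
t=read_camera("top"); t["w"]=0
for d in trace(t,"plaque1"):
        v,u=np.nonzero(d["pixels"]); X=unproj(t,[[u.mean(),v.mean()]],.02)[0]; print("top",round(d["confidence"],2),X.round(3),d["pixels"].sum())
        if X[1]>0: print(fit([(t,d["pixels"])],X[0],X[1],yaws=[-.2,.2]))
```

```text
(array([ 0.3785, -0.2517,  0.1936]), array([ 3.1413e+00,  4.0000e-04, -1.4409e+00])) 0.058086784593263906
0.69 [ 0.378 -0.256  0.02 ] 3090 212
(array([ 0.3778, -0.2548, -1.4425]), np.float64(0.036))
(array([ -1.9,   1.5, 106.4]), array([-0.04, -0.04,  0.1 ]))
0.68 [ 0.566 -0.252  0.02 ] 3511 202
top 0.98 [ 0.568 -0.246  0.02 ] 422
top 0.89 [ 0.723 -0.372  0.02 ] 370
top 0.86 [0.625 0.074 0.02 ] 393
(array([0.628 , 0.0741, 0.0826]), np.float64(0.078))
```

View pics/w5.png

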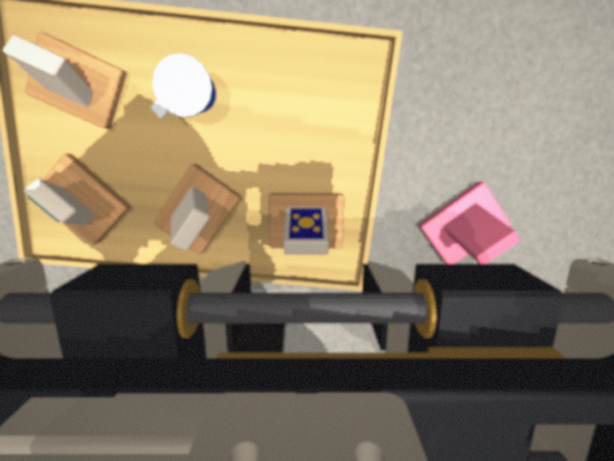

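The indigo plaque at (255,188) is square between the fingers, and the top view confirms the blue one is at its slot. Descending to grasp.

Call:
arm_command(series=[{"x": -1.5,"y": 1,"z": 40,"rx": 0,"ry": 0,"rz": 0},{"x": -1.5,"y": 1,"z": 70,"rx": 0,"ry": 0,"rz": 0},{"x": -1.5,"y": 1,"z": 93,"rx": 0,"ry": 0,"rz": 0},{"x": -1.5,"y": 1,"z": 106,"rx": 0,"ry": 0,"rz": 0},{"x": -1.5,"y": 1,"z": 106,"rx": 0,"ry": 0,"rz": 0},{"x": -1.5,"y": 1,"z": 106,"rx": 0,"ry": 0,"rz": 0},{"x": -1.5,"y": 1,"z": 106,"rx": 0,"ry": 0,"rz": 0}])

```text
time: 14.7
tool_pos: [0.3779, -0.2509, 0.0884]
tool_rot: [-3.14, -0.002, -1.441]
contact_force: [0.5, -0.5, 0.9]
opening: 0.0579
grip_force: 0.0
```

Call:
arm_command(series=[{"x": 0,"y": 0,"z": 0,"rx": 0,"ry": 0,"rz": 0},{"x": 0,"y": 0,"z": 0,"rx": 0,"ry": 0,"rz": 0},{"x": 0,"y": 0,"z": 0,"rx": 0,"ry": 0,"rz": 0},{"x": 0,"y": 0,"z": 0,"rx": 0,"ry": 0,"rz": 0},{"x": 0,"y": 0,"z": 0,"rx": 0,"ry": 0,"rz": 0},{"x": 0,"y": 0,"z": 0,"rx": 0,"ry": 0,"rz": 0}], hand=20)

```text
time: 15.3
tool_pos: [0.3774, -0.2504, 0.0875]
tool_rot: [-3.141, -0.0, -1.441]
contact_force: [-1.2, 0.8, 5.1]
opening: 0.0338
grip_force: 20.0
```

Call:
arm_command(series=[{"x": 0,"y": 0,"z": -25,"rx": 0,"ry": 0,"rz": 0},{"x": 0,"y": 0,"z": -60,"rx": 0,"ry": 0,"rz": 0},{"x": 0,"y": 0,"z": -105,"rx": 0,"ry": 0,"rz": 0},{"x": -207,"y": -280,"z": -140,"rx": 0,"ry": 0,"rz": -86},{"x": -207,"y": -280,"z": -140,"rx": 0,"ry": 0,"rz": -86},{"x": -207,"y": -280,"z": -140,"rx": 0,"ry": 0,"rz": -86},{"x": -207,"y": -280,"z": -140,"rx": 0,"ry": 0,"rz": -86},{"x": -207,"y": -280,"z": -140,"rx": 0,"ry": 0,"rz": -86},{"x": -207,"y": -280,"z": -140,"rx": 0,"ry": 0,"rz": -86},{"x": -207,"y": -280,"z": -140,"rx": 0,"ry": 0,"rz": -86},{"x": -207,"y": -280,"z": -140,"rx": 0,"ry": 0,"rz": -86},{"x": -207,"y": -280,"z": -140,"rx": 0,"ry": 0,"rz": -86},{"x": -207,"y": -280,"z": -140,"rx": 0,"ry": 0,"rz": -86},{"x": -207,"y": -280,"z": -140,"rx": 0,"ry": 0,"rz": -86},{"x": -207,"y": -280,"z": -100,"rx": 0,"ry": 0,"rz": -86},{"x": -207,"y": -280,"z": -60,"rx": 0,"ry": 0,"rz": -86},{"x": -207,"y": -280,"z": -30,"rx": 0,"ry": 0,"rz": -86},{"x": -207,"y": -280,"z": -12,"rx": 0,"ry": 0,"rz": -86},{"x": -207,"y": -280,"z": -12,"rx": 0,"ry": 0,"rz": -86},{"x": -207,"y": -280,"z": -12,"rx": 0,"ry": 0,"rz": -86}])

```text
time: 17.3
tool_pos: [0.6282, -0.009, 0.0994]
tool_rot: [-3.141, 0.0, 0.058]
contact_force: [0.2, 0.3, -0.6]
opening: 0.0336
grip_force: 20.0
```

Run:
```python
from h import *
read_camera("wrist"); read_camera("wrist")
print(wtool(),rel([.6284,-.0088,.088],.062))
```

```text
(array([ 0.6289, -0.009 ,  0.1007]), array([ 3.1412e+00, -2.6000e-03,  5.8700e-02])) (array([-0.5, -0.2, 12.7]), array([ 0.02, -0.15, -0.19]))
```

Call:
arm_command(series=[{"x": 0,"y": 0,"z": 6,"rx": 0,"ry": 0,"rz": 0},{"x": 0,"y": 0,"z": 10,"rx": 0,"ry": 0,"rz": 0},{"x": 0,"y": 0,"z": 12,"rx": 0,"ry": 0,"rz": 0},{"x": 0,"y": 0,"z": 12,"rx": 0,"ry": 0,"rz": 0},{"x": 0,"y": 0,"z": 12,"rx": 0,"ry": 0,"rz": 0},{"x": 0,"y": 0,"z": 12,"rx": 0,"ry": 0,"rz": 0}])

```text
time: 18.0
tool_pos: [0.6281, -0.0088, 0.0875]
tool_rot: [-3.142, -0.0, 0.06]
contact_force: [-1.4, -0.3, 2.7]
opening: 0.0342
grip_force: 20.0
```

Call:
arm_command(series=[{"x": 0,"y": 0,"z": 0,"rx": 0,"ry": 0,"rz": 0},{"x": 0,"y": 0,"z": 0,"rx": 0,"ry": 0,"rz": 0},{"x": 0,"y": 0,"z": 0,"rx": 0,"ry": 0,"rz": 0},{"x": 0,"y": 0,"z": 0,"rx": 0,"ry": 0,"rz": 0},{"x": 0,"y": 0,"z": -20,"rx": 0,"ry": 0,"rz": 0},{"x": 0,"y": 0,"z": -60,"rx": 0,"ry": 0,"rz": 0},{"x": 0,"y": 0,"z": -105,"rx": 0,"ry": 0,"rz": 0},{"x": -75,"y": 239,"z": -110,"rx": 0,"ry": 0,"rz": -48},{"x": -75,"y": 239,"z": -110,"rx": 0,"ry": 0,"rz": -48},{"x": -75,"y": 239,"z": -110,"rx": 0,"ry": 0,"rz": -48},{"x": -75,"y": 239,"z": -110,"rx": 0,"ry": 0,"rz": -48},{"x": -75,"y": 239,"z": -110,"rx": 0,"ry": 0,"rz": -48},{"x": -75,"y": 239,"z": -110,"rx": 0,"ry": 0,"rz": -48},{"x": -75,"y": 239,"z": -110,"rx": 0,"ry": 0,"rz": -48},{"x": -75,"y": 239,"z": -105,"rx": 0,"ry": 0,"rz": -48},{"x": -75,"y": 239,"z": -105,"rx": 0,"ry": 0,"rz": -48},{"x": -75,"y": 239,"z": -105,"rx": 0,"ry": 0,"rz": -48}], hand=58)

```text
time: 19.7
tool_pos: [0.5679, -0.2504, 0.1919]
tool_rot: [-3.141, -0.0, 0.898]
contact_force: [-0.0, -0.0, 0.2]
opening: 0.0578
grip_force: 0.0
```

```bash
cat >> h.py <<'E'
def look(near,yaws,name=None,zt=.0877,tol=.06):
    p=read_camera("wrist"); p["w"]=1
    print(wtool(),observe()["opening"])
    if name: save(p,name,s=1.2)
    for d in trace(p,"plaque1"):
        v,u=np.nonzero(d["pixels"]); X=unproj(p,[[u.mean(),v.mean()]],.02)[0]
        ok=np.hypot(X[0]-near[0],X[1]-near[1])<tol
        print(round(d["confidence"],2),X.round(3),d["pixels"].sum(),v.max(),ok)
        if ok:
            f=fit([(p,d["pixels"])],X[0],X[1],yaws=yaws); x,y,a=f[0]
            print(f,rel([x-.0045*np.cos(a),y-.0045*np.sin(a),zt],a))
E
python3 - <<'E'
from h import *
look((.57,-.25),[.7,1.0],"w6.png")
E
```

```text
(array([ 0.568 , -0.2506,  0.1921]), array([-3.1412e+00, -1.0000e-04,  8.9860e-01])) 0.05811614727131501
0.75 [ 0.571 -0.248  0.02 ] 3135 214 True
(array([ 0.5706, -0.2486,  0.9001]), np.float64(0.028)) (array([ -1.2,   0.7, 104.5]), array([-0.01, -0.01, -0.08]))
0.55 [ 0.724 -0.37   0.02 ] 3403 222 False
```

View pics/w6.png

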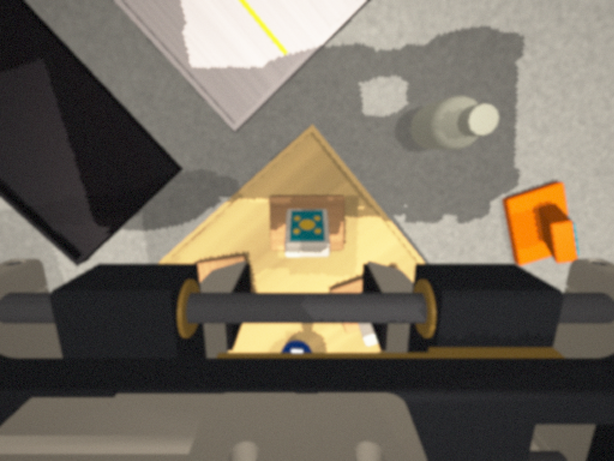

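The teal plaque at (255,188) is square between the fingers. The orange one at (450,190) lies outside the crate and is not meant.

Call:
arm_command(series=[{"x": -1,"y": 0.5,"z": 40,"rx": 0,"ry": 0,"rz": 0},{"x": -1,"y": 0.5,"z": 70,"rx": 0,"ry": 0,"rz": 0},{"x": -1,"y": 0.5,"z": 93,"rx": 0,"ry": 0,"rz": 0},{"x": -1,"y": 0.5,"z": 104.5,"rx": 0,"ry": 0,"rz": 0},{"x": -1,"y": 0.5,"z": 104.5,"rx": 0,"ry": 0,"rz": 0},{"x": -1,"y": 0.5,"z": 104.5,"rx": 0,"ry": 0,"rz": 0},{"x": -1,"y": 0.5,"z": 104.5,"rx": 0,"ry": 0,"rz": 0}])

```text
time: 20.5
tool_pos: [0.5681, -0.2533, 0.0893]
tool_rot: [3.139, -0.0, 0.898]
contact_force: [-0.8, -0.5, -0.2]
opening: 0.0584
grip_force: 0.0
```

Call:
arm_command(series=[{"x": 0,"y": 0,"z": 0,"rx": 0,"ry": 0,"rz": 0},{"x": 0,"y": 0,"z": 0,"rx": 0,"ry": 0,"rz": 0},{"x": 0,"y": 0,"z": 0,"rx": 0,"ry": 0,"rz": 0},{"x": 0,"y": 0,"z": 0,"rx": 0,"ry": 0,"rz": 0},{"x": 0,"y": 0,"z": 0,"rx": 0,"ry": 0,"rz": 0},{"x": 0,"y": 0,"z": 0,"rx": 0,"ry": 0,"rz": 0}], hand=20)

```text
time: 21.1
tool_pos: [0.5673, -0.253, 0.088]
tool_rot: [3.141, -0.0, 0.898]
contact_force: [-1.6, -0.3, 3.4]
opening: 0.0339
grip_force: 20.0
```

Call:
arm_command(series=[{"x": 0,"y": 0,"z": -25,"rx": 0,"ry": 0,"rz": 0},{"x": 0,"y": 0,"z": -60,"rx": 0,"ry": 0,"rz": 0},{"x": 0,"y": 0,"z": -105,"rx": 0,"ry": 0,"rz": 0},{"x": 168,"y": -50,"z": -120,"rx": 0,"ry": 0,"rz": 48},{"x": 168,"y": -50,"z": -120,"rx": 0,"ry": 0,"rz": 48},{"x": 168,"y": -50,"z": -120,"rx": 0,"ry": 0,"rz": 48},{"x": 168,"y": -50,"z": -120,"rx": 0,"ry": 0,"rz": 48},{"x": 168,"y": -50,"z": -120,"rx": 0,"ry": 0,"rz": 48},{"x": 168,"y": -50,"z": -120,"rx": 0,"ry": 0,"rz": 48},{"x": 168,"y": -50,"z": -120,"rx": 0,"ry": 0,"rz": 48},{"x": 168,"y": -50,"z": -90,"rx": 0,"ry": 0,"rz": 48},{"x": 168,"y": -50,"z": -55,"rx": 0,"ry": 0,"rz": 48},{"x": 168,"y": -50,"z": -28,"rx": 0,"ry": 0,"rz": 48},{"x": 168,"y": -50,"z": -12,"rx": 0,"ry": 0,"rz": 48},{"x": 168,"y": -50,"z": -12,"rx": 0,"ry": 0,"rz": 48},{"x": 168,"y": -50,"z": -12,"rx": 0,"ry": 0,"rz": 48}])

```text
time: 22.7
tool_pos: [0.6331, -0.0908, 0.0999]
tool_rot: [-3.141, -0.0, 0.061]
contact_force: [0.1, -0.7, -0.2]
opening: 0.0339
grip_force: 20.0
```

Run:
```python
from h import *
read_camera("wrist"); read_camera("wrist")
print(wtool(),rel([.6330,-.0906,.088],.062))
```

```text
(array([ 0.6337, -0.0908,  0.1011]), array([ 3.141e+00, -2.300e-03,  6.080e-02])) (array([-0.7, -0.2, 13.1]), array([ 0.04, -0.13, -0.07]))
```

Call:
arm_command(series=[{"x": 0,"y": 0,"z": 6,"rx": 0,"ry": 0,"rz": 0},{"x": 0,"y": 0,"z": 10,"rx": 0,"ry": 0,"rz": 0},{"x": 0,"y": 0,"z": 12,"rx": 0,"ry": 0,"rz": 0},{"x": 0,"y": 0,"z": 12,"rx": 0,"ry": 0,"rz": 0},{"x": 0,"y": 0,"z": 12,"rx": 0,"ry": 0,"rz": 0},{"x": 0,"y": 0,"z": 12,"rx": 0,"ry": 0,"rz": 0}])

```text
time: 23.4
tool_pos: [0.6328, -0.0904, 0.088]
tool_rot: [-3.141, 0.0, 0.06]
contact_force: [-1.4, 0.5, 3.9]
opening: 0.0343
grip_force: 20.0
```

Call:
arm_command(series=[{"x": 0,"y": 0,"z": 0,"rx": 0,"ry": 0,"rz": 0},{"x": 0,"y": 0,"z": 0,"rx": 0,"ry": 0,"rz": 0},{"x": 0,"y": 0,"z": 0,"rx": 0,"ry": 0,"rz": 0},{"x": 0,"y": 0,"z": 0,"rx": 0,"ry": 0,"rz": 0},{"x": 0,"y": 0,"z": -20,"rx": 0,"ry": 0,"rz": 0},{"x": 0,"y": 0,"z": -60,"rx": 0,"ry": 0,"rz": 0},{"x": 0,"y": 0,"z": -105,"rx": 0,"ry": 0,"rz": 0},{"x": -110,"y": -80,"z": -160,"rx": 0,"ry": 0,"rz": 0},{"x": -110,"y": -80,"z": -160,"rx": 0,"ry": 0,"rz": 0},{"x": -110,"y": -80,"z": -160,"rx": 0,"ry": 0,"rz": 0},{"x": -110,"y": -80,"z": -160,"rx": 0,"ry": 0,"rz": 0},{"x": -110,"y": -80,"z": -160,"rx": 0,"ry": 0,"rz": 0},{"x": -110,"y": -80,"z": -160,"rx": 0,"ry": 0,"rz": 0}], hand=58)

```text
time: 24.7
tool_pos: [0.519, -0.0176, 0.2475]
tool_rot: [3.141, -0.0, 0.06]
contact_force: [0.1, -0.1, -1.0]
opening: 0.058
grip_force: 0.0
```

Run:
```python
from h import *
look((.63,-.01),[-.1,.15],"w7.png",tol=.13)
```

```text
(array([ 0.5191, -0.0178,  0.2471]), array([-3.1416e+00,  2.0000e-04,  5.9500e-02])) 0.05816335971304603
0.84 [ 0.637 -0.089  0.02 ] 2680 101 True
(array([ 0.6382, -0.0905,  0.0805]), np.float64(0.03)) (array([110.3,  79.7, 159.1]), array([-0.01,  0.04, -1.21]))
0.61 [ 0.494 -0.332  0.02 ] 85 218 False
0.6 [0.627 0.072 0.02 ] 2607 101 True
(array([0.6275, 0.0736, 0.0705]), np.float64(0.054)) (array([109.4, -84.7, 159.2]), array([-0.01,  0.04, -0.64]))
0.59 [ 0.633 -0.009  0.02 ] 2618 100 True
(array([ 0.6332, -0.0088,  0.0527]), np.float64(0.032)) (array([110.2,  -2.2, 159.1]), array([-0.01,  0.04,  0.38]))
0.53 [0.635 0.079 0.02 ] 302 75 True
(array([0.6208, 0.068 , 0.118 ]), np.float64(0.888)) (array([102.4, -79.3, 159.2]), array([-0.01,  0.04, -3.36]))
```

View pics/w7.png

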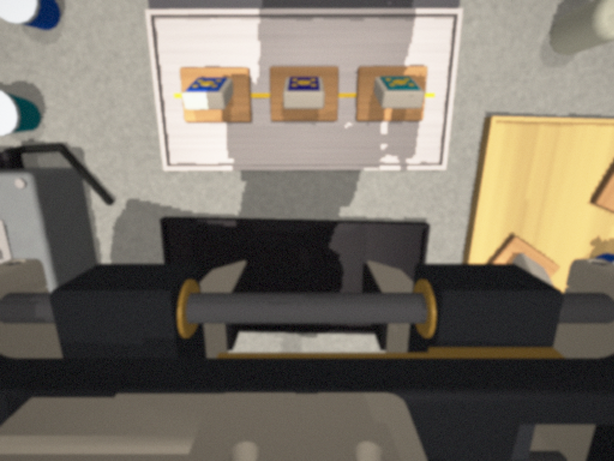

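The wrist view shows the three plaques standing on the yellow line at about (180,78), (253,78) and (328,78), within 0.02 rad of each other. Now the switch box.

Call:
arm_command(series=[{"x": -99,"y": -334,"z": -60,"rx": 0,"ry": 0,"rz": 0},{"x": -99,"y": -334,"z": -60,"rx": 0,"ry": 0,"rz": 0},{"x": -99,"y": -334,"z": -60,"rx": 0,"ry": 0,"rz": 0},{"x": -99,"y": -334,"z": -60,"rx": 0,"ry": 0,"rz": 0},{"x": -99,"y": -334,"z": -60,"rx": 0,"ry": 0,"rz": 0},{"x": -99,"y": -334,"z": -60,"rx": 0,"ry": 0,"rz": 0},{"x": -99,"y": -334,"z": -60,"rx": 0,"ry": 0,"rz": 0},{"x": -99,"y": -334,"z": -60,"rx": 0,"ry": 0,"rz": 0},{"x": -99,"y": -334,"z": -60,"rx": 0,"ry": 0,"rz": 0},{"x": -99,"y": -334,"z": -60,"rx": 0,"ry": 0,"rz": 0}])

```text
time: 25.8
tool_pos: [0.4001, 0.3093, 0.3069]
tool_rot: [3.141, 0.001, 0.059]
contact_force: [0.2, 0.9, -1.2]
opening: 0.0581
grip_force: 0.0
```

Run:
```python
from h import *
for c in ("wrist","top","scene"):
    p=read_camera(c)
    if c=="wrist": save(p,"w8.png",s=1.5); print(wtool())
    for n in("isolator_grip","lamp_switch_tip","panel","lamp_switch","isolator"): print(c,n,[(np.round(d["point"],4).tolist(),round(d["confidence"],2),proj(p,d["point"]).round().tolist()[0]) for d in mark_of(p,n)][:2])
    hsv=cv2.cvtColor(p["pixels"],cv2.COLOR_BGR2HSV)
    # red handle
    m=cv2.inRange(hsv,(0,150,60),(8,255,255))|cv2.inRange(hsv,(172,150,60),(180,255,255))
    n,l,st,ce=cv2.connectedComponentsWithStats(m)
    k=1+np.argmax(st[1:,4]); v,u=np.nonzero(l==k); X=unproj(p,np.c_[u,v],.104)[:,:2]; print("red",st[k],cv2.minAreaRect(np.float32(X)))
    m=cv2.inRange(hsv,(22,150,90),(33,255,255)); n,l,st,ce=cv2.connectedComponentsWithStats(m); k=1+np.argmax(st[1:,4]); v,u=np.nonzero(l==k); X=unproj(p,np.c_[u,v],.067)[:,:2]; print("yel",st[k],cv2.minAreaRect(np.float32(X)))
```

```text
(array([0.4002, 0.309 , 0.307 ]), array([3.1406e+00, 1.1000e-03, 5.8300e-02]))
wrist isolator_grip [([0.4772, 0.3591, 0.089], 0.88, [214.0, 109.0])]
wrist lamp_switch_tip [([0.4598, 0.2579, 0.1064], 0.53, [307.0, 132.0])]
wrist panel [([0.479, 0.307, 0.0017], 0.72, [260.0, 112.0])]Traceback (most recent call last):
  File "<stdin>", line 5, in <module>
ValueError: it knows: blank, brush, coat, crate, cup, delivery, glue, isolator_grip, lamp_face, lamp_switch_tip, panel, plaque, pot, station
```

View pics/w8.png

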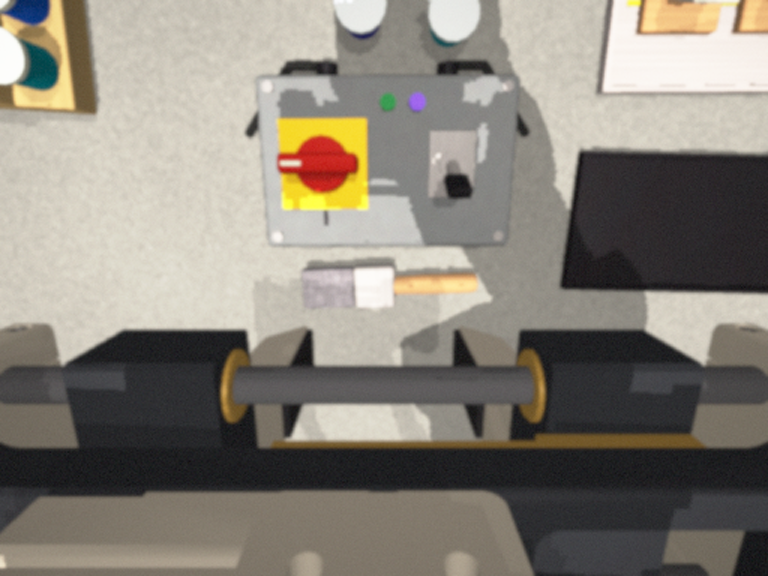

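The wrist view shows the box square to the image. The red handle lies along the box's y (off) at (214,109), the lever tip leans toward −x (off) at (305,123), and the brush is below. I'll get the box frame from its four screws.

Run:
```python
from h import *
p=read_camera("wrist")
S=unproj(p,np.array([[266,86],[277,237],[498,236],[508,86]])/1.5-.17,.065)[:,:2]
c=S.mean(0); yv=(S[0]+S[1]-S[2]-S[3])/2; xv=(S[0]+S[3]-S[1]-S[2])/2
yaw=np.arctan2(-yv[0],yv[1]); print(c.round(4),yaw.round(4),np.arctan2(xv[1],xv[0]).round(4),np.linalg.norm(yv),np.linalg.norm(xv))
P=unproj(p,np.array([[278,118],[282,210],[369,209],[367,118]])/1.5-.17,.067)[:,:2]; print("plate",P.mean(0).round(4),P.round(4).tolist())
R=np.array([[np.cos(yaw),-np.sin(yaw)],[np.sin(yaw),np.cos(yaw)]])
for o in([0,.05],[0,-.05],[-.0213,-.05]): print(o,(c+R@o).round(4))
print("hub",unproj(p,[[323/1.5,163/1.5]],.104)[0], "lever grip top",unproj(p,[[458/1.5,178/1.5]],.109)[0],"green/violet",unproj(p,np.array([[388,102],[417,102]])/1.5,.067)[:,:2].tolist())
a=yaw+np.pi/2; print("iso hover",rel([*(c+R@[0,.05]),.142],a))
```

```text
[0.4804 0.3102] 0.0617 0.0654 0.18201118854278991 0.11331257362303405
plate [0.4771 0.3596] [[0.5094, 0.3954], [0.4404, 0.3927], [0.4454, 0.3228], [0.5134, 0.3277]]
[0, 0.05] [0.4773 0.3601]
[0, -0.05] [0.4835 0.2603]
[-0.0213, -0.05] [0.4622 0.259 ]
hub [0.47741909 0.35506778 0.104     ] lever grip top [0.47290709 0.26113235 0.109     ] green/violet [[0.5253831901373818, 0.3122785746815313], [0.5266851462089688, 0.2904350225921108]]
iso hover (array([ 80.1, -46.4, 165.5]), array([-0.000e+00,  2.000e-02, -9.021e+01]))
```

Call:
arm_command(series=[{"x": 80,"y": -46,"z": 90,"rx": 0,"ry": 0,"rz": -90},{"x": 80,"y": -46,"z": 90,"rx": 0,"ry": 0,"rz": -90},{"x": 80,"y": -46,"z": 90,"rx": 0,"ry": 0,"rz": -90},{"x": 80,"y": -46,"z": 90,"rx": 0,"ry": 0,"rz": -90},{"x": 80,"y": -46,"z": 90,"rx": 0,"ry": 0,"rz": -90},{"x": 80,"y": -46,"z": 90,"rx": 0,"ry": 0,"rz": -90},{"x": 80,"y": -46,"z": 90,"rx": 0,"ry": 0,"rz": -90},{"x": 80,"y": -46,"z": 90,"rx": 0,"ry": 0,"rz": -90},{"x": 80,"y": -46,"z": 90,"rx": 0,"ry": 0,"rz": -90},{"x": 80,"y": -46,"z": 90,"rx": 0,"ry": 0,"rz": -90},{"x": 80,"y": -46,"z": 90,"rx": 0,"ry": 0,"rz": -90},{"x": 80,"y": -46,"z": 90,"rx": 0,"ry": 0,"rz": -90},{"x": 80,"y": -46,"z": 110,"rx": 0,"ry": 0,"rz": -90},{"x": 80,"y": -46,"z": 135,"rx": 0,"ry": 0,"rz": -90},{"x": 80,"y": -46,"z": 158,"rx": 0,"ry": 0,"rz": -90},{"x": 80,"y": -46,"z": 158,"rx": 0,"ry": 0,"rz": -90},{"x": 80,"y": -46,"z": 158,"rx": 0,"ry": 0,"rz": -90},{"x": 80,"y": -46,"z": 158,"rx": 0,"ry": 0,"rz": -90}])

```text
time: 27.85
tool_pos: [0.4773, 0.3612, 0.1512]
tool_rot: [3.139, -0.001, 1.63]
contact_force: [-0.1, 0.4, 0.0]
opening: 0.0582
grip_force: 0.0
```

Call:
arm_command(series=[{"x": 0,"y": 0,"z": 0,"rx": 0,"ry": 0,"rz": 0},{"x": 0,"y": 0,"z": 0,"rx": 0,"ry": 0,"rz": 0},{"x": 0,"y": 0,"z": 0,"rx": 0,"ry": 0,"rz": 0},{"x": 0,"y": 0,"z": 0,"rx": 0,"ry": 0,"rz": 0},{"x": 0,"y": 0,"z": 0,"rx": 0,"ry": 0,"rz": 0},{"x": 0,"y": 0,"z": 0,"rx": 0,"ry": 0,"rz": 0},{"x": 0,"y": 0,"z": 0,"rx": 0,"ry": 0,"rz": 0}], hand=5, squeeze=20)

```text
time: 28.55
tool_pos: [0.477, 0.361, 0.1498]
tool_rot: [3.14, -0.0, 1.631]
contact_force: [2.6, -0.0, -1.1]
opening: 0.0139
grip_force: 20.0
```

Call:
arm_command(series=[{"x": 0,"y": 0,"z": 0,"rx": 0,"ry": 0,"rz": 8},{"x": 0,"y": 0,"z": 0,"rx": 0,"ry": 0,"rz": 16},{"x": 0,"y": 0,"z": 0,"rx": 0,"ry": 0,"rz": 24},{"x": 0,"y": 0,"z": 0,"rx": 0,"ry": 0,"rz": 32},{"x": 0,"y": 0,"z": 0,"rx": 0,"ry": 0,"rz": 40},{"x": 0,"y": 0,"z": 0,"rx": 0,"ry": 0,"rz": 48},{"x": 0,"y": 0,"z": 0,"rx": 0,"ry": 0,"rz": 56},{"x": 0,"y": 0,"z": 0,"rx": 0,"ry": 0,"rz": 64},{"x": 0,"y": 0,"z": 0,"rx": 0,"ry": 0,"rz": 72},{"x": 0,"y": 0,"z": 0,"rx": 0,"ry": 0,"rz": 80},{"x": 0,"y": 0,"z": 0,"rx": 0,"ry": 0,"rz": 86},{"x": 0,"y": 0,"z": 0,"rx": 0,"ry": 0,"rz": 90},{"x": 0,"y": 0,"z": 0,"rx": 0,"ry": 0,"rz": 90},{"x": 0,"y": 0,"z": 0,"rx": 0,"ry": 0,"rz": 90},{"x": 0,"y": 0,"z": 0,"rx": 0,"ry": 0,"rz": 90}])

```text
time: 30.05
tool_pos: [0.4779, 0.3603, 0.1498]
tool_rot: [3.141, -0.003, 0.06]
contact_force: [5.4, -2.7, -1.5]
opening: 0.0137
grip_force: 20.0
```

Call:
arm_command(series=[{"x": 0,"y": 0,"z": 0,"rx": 0,"ry": 0,"rz": 0},{"x": 0,"y": 0,"z": 0,"rx": 0,"ry": 0,"rz": 0},{"x": 0,"y": 0,"z": 0,"rx": 0,"ry": 0,"rz": 0},{"x": 0,"y": 0,"z": 0,"rx": 0,"ry": 0,"rz": 0},{"x": 0,"y": 0,"z": -30,"rx": 0,"ry": 0,"rz": 0},{"x": 0,"y": 0,"z": -70,"rx": 0,"ry": 0,"rz": 0},{"x": -17,"y": 100,"z": -90,"rx": 0,"ry": 0,"rz": -90},{"x": -17,"y": 100,"z": -90,"rx": 0,"ry": 0,"rz": -90},{"x": -17,"y": 100,"z": -90,"rx": 0,"ry": 0,"rz": -90},{"x": -17,"y": 100,"z": -90,"rx": 0,"ry": 0,"rz": -90},{"x": -17,"y": 100,"z": -90,"rx": 0,"ry": 0,"rz": -90},{"x": -17,"y": 100,"z": -90,"rx": 0,"ry": 0,"rz": -90},{"x": -17,"y": 100,"z": -90,"rx": 0,"ry": 0,"rz": -90},{"x": -17,"y": 100,"z": -90,"rx": 0,"ry": 0,"rz": -90},{"x": -17,"y": 100,"z": -90,"rx": 0,"ry": 0,"rz": -90},{"x": -17,"y": 100,"z": -90,"rx": 0,"ry": 0,"rz": -90},{"x": -17,"y": 100,"z": -90,"rx": 0,"ry": 0,"rz": -90},{"x": -17,"y": 100,"z": -90,"rx": 0,"ry": 0,"rz": -90},{"x": -17,"y": 100,"z": -90,"rx": 0,"ry": 0,"rz": -90}], hand=50)

```text
time: 31.95
tool_pos: [0.4655, 0.2602, 0.2398]
tool_rot: [3.142, -0.0, 1.629]
contact_force: [-0.6, -0.4, -0.1]
opening: 0.0496
grip_force: 0.0
```

Run:
```python
from h import *
read_camera("wrist"); p=read_camera("wrist"); save(p,"w9.png",s=1.2); print(wtool(),observe()["opening"],rel([.467,.259,.1485],1.633))
for n in("isolator_grip","lamp_switch_tip"): print(n,[(np.round(d["point"],4).tolist(),round(d["confidence"],2),proj(p,d["point"]).round().tolist()[0]) for d in mark_of(p,n)][:2])
t=read_camera("top"); t["w"]=0
for d in trace(t,"plaque1"):
        v,u=np.nonzero(d["pixels"]); X=unproj(t,[[u.mean(),v.mean()]],.02)[0]; print("top",round(d["confidence"],2),X.round(3),d["pixels"].sum())
```

```text
(array([0.4656, 0.2602, 0.2397]), array([ 3.1416e+00, -1.0000e-04,  1.6293e+00])) 0.049939347781232823 (array([-1.2,  1.4, 91.2]), array([ 0.  , -0.01, -0.21]))
isolator_grip [([0.4787, 0.36, 0.0937], 0.79, [278.0, 82.0])]
lamp_switch_tip [([0.4611, 0.256, 0.1095], 0.82, [249.0, 207.0])]
top 0.88 [0.624 0.074 0.02 ] 405
top 0.82 [ 0.629 -0.008  0.02 ] 370
top 0.73 [ 0.634 -0.089  0.02 ] 380
```

View pics/w9.png

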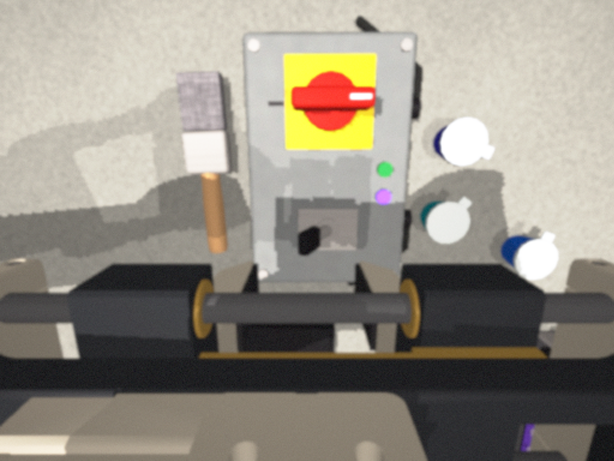

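The isolator bar now lies along the box's x (on), and the lever tip at (257,200) is centred between the fingers. The plaques are still in place, so I'll descend astride the lever.

Call:
arm_command(series=[{"x": -1,"y": 0,"z": 40,"rx": 0,"ry": 0,"rz": 0},{"x": -1,"y": 0,"z": 70,"rx": 0,"ry": 0,"rz": 0},{"x": -1,"y": 0,"z": 91,"rx": 0,"ry": 0,"rz": 0},{"x": -1,"y": 0,"z": 91,"rx": 0,"ry": 0,"rz": 0},{"x": -1,"y": 0,"z": 91,"rx": 0,"ry": 0,"rz": 0},{"x": -1,"y": 0,"z": 91,"rx": 0,"ry": 0,"rz": 0}])

```text
time: 32.85
tool_pos: [0.4664, 0.2595, 0.1501]
tool_rot: [3.139, -0.001, 1.631]
contact_force: [0.5, -0.2, 0.5]
opening: 0.0501
grip_force: 0.0
```

Call:
arm_command(series=[{"x": 0,"y": 12,"z": 0,"rx": 0,"ry": 0,"rz": 0},{"x": 0,"y": 22,"z": 0,"rx": 0,"ry": 0,"rz": 0},{"x": 0,"y": 32,"z": 0,"rx": 0,"ry": 0,"rz": 0},{"x": 0,"y": 40,"z": 0,"rx": 0,"ry": 0,"rz": 0},{"x": 0,"y": 46,"z": 0,"rx": 0,"ry": 0,"rz": 0},{"x": 0,"y": 46,"z": 0,"rx": 0,"ry": 0,"rz": 0},{"x": 0,"y": 46,"z": 0,"rx": 0,"ry": 0,"rz": 0},{"x": 0,"y": 46,"z": 0,"rx": 0,"ry": 0,"rz": 0}])

```text
time: 33.65
tool_pos: [0.5115, 0.2619, 0.1487]
tool_rot: [3.141, -0.0, 1.631]
contact_force: [-0.6, 1.1, 0.0]
opening: 0.0501
grip_force: 0.0
```

Run:
```python
from h import *
print(wtool(),observe()["time"])
a=read_camera("scene"); w=read_camera("wrist")
A=np.hstack([cv2.resize(a["pixels"][170:310,200:420],None,fx=1.8,fy=1.8),cv2.resize(w["pixels"][60:200,200:400],(360,252))]); cv2.imwrite("pics/on.png",A)
for p in(a,w):
  for n in("isolator_grip","lamp_switch_tip"): print(n,[(np.round(d["point"],4).tolist(),round(d["confidence"],2)) for d in mark_of(p,n)][:2])
```

```text
(array([0.5115, 0.2619, 0.1487]), array([ 3.1413, -0.    ,  1.6311])) 33.65
isolator_grip [([0.4749, 0.3608, 0.0939], 0.49)]
lamp_switch_tip []
isolator_grip [([0.4709, 0.3611, 0.09], 0.96)]
lamp_switch_tip [([0.5031, 0.2595, 0.1085], 0.64)]
```

View pics/on.png

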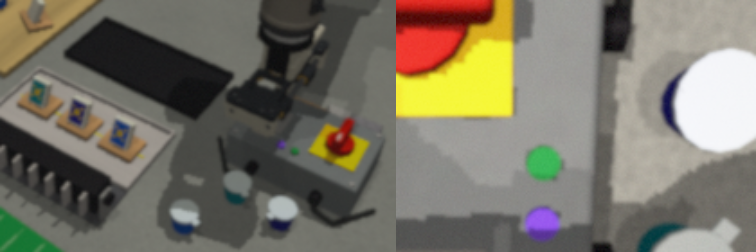

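The lever tip now reads x=0.503, which is on, and the violet lamp light on the box is bright. The plaques stand undisturbed. Holding for about 4 s.

Call:
arm_command(series=[{"x": 0,"y": 0,"z": 0,"rx": 0,"ry": 0,"rz": 0},{"x": 0,"y": 0,"z": 0,"rx": 0,"ry": 0,"rz": 0},{"x": 0,"y": 0,"z": 0,"rx": 0,"ry": 0,"rz": 0},{"x": 0,"y": 0,"z": 0,"rx": 0,"ry": 0,"rz": 0},{"x": 0,"y": 0,"z": 0,"rx": 0,"ry": 0,"rz": 0},{"x": 0,"y": 0,"z": 0,"rx": 0,"ry": 0,"rz": 0},{"x": 0,"y": 0,"z": 0,"rx": 0,"ry": 0,"rz": 0},{"x": 0,"y": 0,"z": 0,"rx": 0,"ry": 0,"rz": 0},{"x": 0,"y": 0,"z": 0,"rx": 0,"ry": 0,"rz": 0},{"x": 0,"y": 0,"z": 0,"rx": 0,"ry": 0,"rz": 0},{"x": 0,"y": 0,"z": 0,"rx": 0,"ry": 0,"rz": 0},{"x": 0,"y": 0,"z": 0,"rx": 0,"ry": 0,"rz": 0},{"x": 0,"y": 0,"z": 0,"rx": 0,"ry": 0,"rz": 0},{"x": 0,"y": 0,"z": 0,"rx": 0,"ry": 0,"rz": 0},{"x": 0,"y": 0,"z": 0,"rx": 0,"ry": 0,"rz": 0},{"x": 0,"y": 0,"z": 0,"rx": 0,"ry": 0,"rz": 0},{"x": 0,"y": 0,"z": 0,"rx": 0,"ry": 0,"rz": 0},{"x": 0,"y": 0,"z": 0,"rx": 0,"ry": 0,"rz": 0},{"x": 0,"y": 0,"z": 0,"rx": 0,"ry": 0,"rz": 0},{"x": 0,"y": 0,"z": 0,"rx": 0,"ry": 0,"rz": 0}])

```text
time: 35.95
tool_pos: [0.5116, 0.2619, 0.1487]
tool_rot: [3.142, -0.0, 1.631]
contact_force: [-0.7, 0.8, -0.3]
opening: 0.0502
grip_force: 0.0
```

Call:
arm_command(series=[{"x": 0,"y": 0,"z": 0,"rx": 0,"ry": 0,"rz": 0},{"x": 0,"y": 0,"z": 0,"rx": 0,"ry": 0,"rz": 0},{"x": 0,"y": 0,"z": 0,"rx": 0,"ry": 0,"rz": 0},{"x": 0,"y": 0,"z": 0,"rx": 0,"ry": 0,"rz": 0},{"x": 0,"y": 0,"z": 0,"rx": 0,"ry": 0,"rz": 0},{"x": 0,"y": 0,"z": 0,"rx": 0,"ry": 0,"rz": 0},{"x": 0,"y": 0,"z": 0,"rx": 0,"ry": 0,"rz": 0},{"x": 0,"y": 0,"z": 0,"rx": 0,"ry": 0,"rz": 0},{"x": 0,"y": 0,"z": 0,"rx": 0,"ry": 0,"rz": 0},{"x": 0,"y": 0,"z": 0,"rx": 0,"ry": 0,"rz": 0},{"x": 0,"y": 0,"z": 0,"rx": 0,"ry": 0,"rz": 0},{"x": 0,"y": 0,"z": 0,"rx": 0,"ry": 0,"rz": 0},{"x": 0,"y": 0,"z": 0,"rx": 0,"ry": 0,"rz": 0},{"x": 0,"y": 0,"z": 0,"rx": 0,"ry": 0,"rz": 0},{"x": 0,"y": 0,"z": 0,"rx": 0,"ry": 0,"rz": 0},{"x": 0,"y": 0,"z": 0,"rx": 0,"ry": 0,"rz": 0},{"x": 0,"y": 0,"z": 0,"rx": 0,"ry": 0,"rz": 0},{"x": 0,"y": 0,"z": 0,"rx": 0,"ry": 0,"rz": 0},{"x": 0,"y": 0,"z": 0,"rx": 0,"ry": 0,"rz": 0},{"x": 0,"y": 0,"z": 0,"rx": 0,"ry": 0,"rz": 0}])

```text
time: 37.95
tool_pos: [0.5116, 0.2619, 0.1487]
tool_rot: [3.142, -0.0, 1.631]
contact_force: [-0.2, -0.1, 1.0]
opening: 0.0502
grip_force: 0.0
```

Run:
```python
from h import *
t=read_camera("top"); t["w"]=0
for d in trace(t,"plaque1"):
        v,u=np.nonzero(d["pixels"]); X=unproj(t,[[u.mean(),v.mean()]],.02)[0]; print("top",round(d["confidence"],2),X.round(3),d["pixels"].sum())
w=read_camera("wrist")
print([(np.round(d["point"],4).tolist(),round(d["confidence"],2)) for d in mark_of(w,"lamp_switch_tip")],observe()["time"])
```

```text
top 0.92 [0.624 0.073 0.02 ] 400
top 0.8 [ 0.635 -0.09   0.02 ] 401
top 0.59 [ 0.722 -0.374  0.02 ] 411
[([0.5016, 0.259, 0.1073], 0.72)] 38.15
```

Run:
```python
from h import *
for c in("top","scene"):
  t=read_camera(c)
  for d in mark_of(t,"plaque1")[:6]: print(c,round(d["confidence"],2),np.round(d["point"],3))
save(t,"on2.png",(170,190,330,290),4)
```

```text
top 0.75 [ 0.637 -0.087  0.   ]
top 0.58 [ 0.635 -0.006  0.003]
top 0.56 [0.629 0.074 0.004]
top 0.56 [ 0.727 -0.379  0.002]
top 0.54 [ 0.473 -0.255  0.004]
scene 0.85 [0.63  0.072 0.002]
scene 0.76 [ 0.639 -0.009  0.001]
scene 0.5 [ 0.726 -0.371  0.002]
scene 0.31 [ 0.444 -0.006 -0.001]
scene 0.26 [0.476 0.307 0.   ]
```

View pics/on2.png

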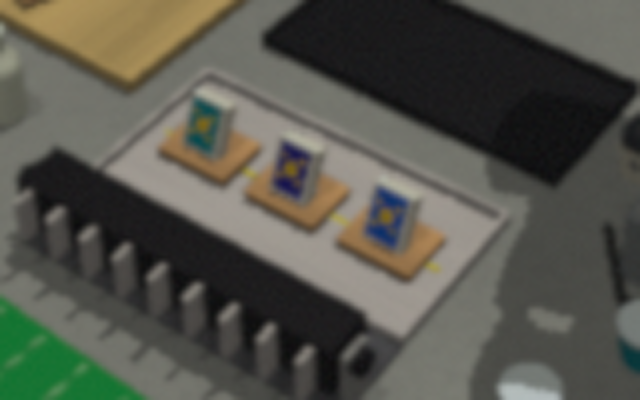

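All three are in a row on the line facing the lamp: teal at (222,221), indigo at (244,232) and blue at (268,244). The flash has lasted about 5 s, so I'm switching the lever off.

Call:
arm_command(series=[{"x": 0,"y": -15,"z": 0,"rx": 0,"ry": 0,"rz": 0},{"x": 0,"y": -28,"z": 0,"rx": 0,"ry": 0,"rz": 0},{"x": 0,"y": -38,"z": 0,"rx": 0,"ry": 0,"rz": 0},{"x": 0,"y": -48,"z": 0,"rx": 0,"ry": 0,"rz": 0},{"x": 0,"y": -56,"z": 0,"rx": 0,"ry": 0,"rz": 0},{"x": 0,"y": -62,"z": 0,"rx": 0,"ry": 0,"rz": 0},{"x": 0,"y": -62,"z": 0,"rx": 0,"ry": 0,"rz": 0},{"x": 0,"y": -62,"z": 0,"rx": 0,"ry": 0,"rz": 0},{"x": 0,"y": -50,"z": 0,"rx": 0,"ry": 0,"rz": 0},{"x": 0,"y": -46,"z": -20,"rx": 0,"ry": 0,"rz": 0},{"x": 0,"y": -46,"z": -60,"rx": 0,"ry": 0,"rz": 0},{"x": 0,"y": -46,"z": -90,"rx": 0,"ry": 0,"rz": 0},{"x": 0,"y": -46,"z": -90,"rx": 0,"ry": 0,"rz": 0},{"x": 0,"y": -46,"z": -90,"rx": 0,"ry": 0,"rz": 0}])

```text
time: 39.75
tool_pos: [0.4653, 0.2591, 0.2388]
tool_rot: [3.141, -0.0, 1.631]
contact_force: [0.3, 0.2, -1.0]
opening: 0.05
grip_force: 0.0
```

Run:
```python
from h import *
read_camera("wrist");w=read_camera("wrist")
for n in("isolator_grip","lamp_switch_tip"): print(n,[(np.round(d["point"],4).tolist(),round(d["confidence"],2),proj(w,d["point"]).round().tolist()[0]) for d in mark_of(w,n)])
print(observe()["time"],wtool(),rel([.4773,.360,.1495],.062)); save(w,"off.png",(150,20,380,225),2)
```

```text
isolator_grip [([0.4731, 0.3588, 0.0905], 0.83, [273.0, 82.0]), ([0.6014, 0.337, 0.0012], 0.39, [376.0, 119.0])]
lamp_switch_tip [([0.4613, 0.2575, 0.1084], 0.61, [251.0, 204.0])]
39.95 (array([0.465 , 0.2589, 0.2373]), array([-3.1387e+00,  8.0000e-04,  1.6309e+00])) (array([100.2,  18.6,  87.7]), array([-0.09,  0.16, 89.89]))
```

View pics/off.png

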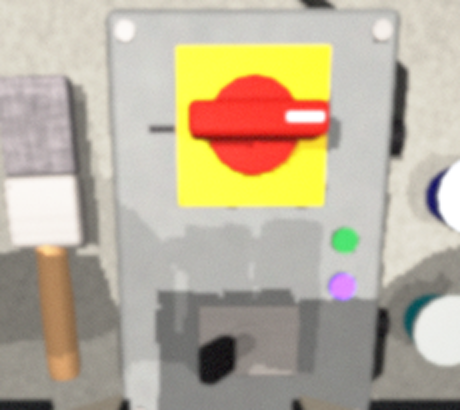

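The lever is back to off (tip at x=0.461, leaning −x). Now the isolator goes off.

Call:
arm_command(series=[{"x": 100,"y": 19,"z": 0,"rx": 0,"ry": 0,"rz": 90},{"x": 100,"y": 19,"z": 0,"rx": 0,"ry": 0,"rz": 90},{"x": 100,"y": 19,"z": 0,"rx": 0,"ry": 0,"rz": 90},{"x": 100,"y": 19,"z": 0,"rx": 0,"ry": 0,"rz": 90},{"x": 100,"y": 19,"z": 0,"rx": 0,"ry": 0,"rz": 90},{"x": 100,"y": 19,"z": 0,"rx": 0,"ry": 0,"rz": 90},{"x": 100,"y": 19,"z": 0,"rx": 0,"ry": 0,"rz": 90},{"x": 100,"y": 19,"z": 0,"rx": 0,"ry": 0,"rz": 90},{"x": 100,"y": 19,"z": 0,"rx": 0,"ry": 0,"rz": 90},{"x": 100,"y": 19,"z": 0,"rx": 0,"ry": 0,"rz": 90},{"x": 100,"y": 19,"z": 0,"rx": 0,"ry": 0,"rz": 90},{"x": 100,"y": 19,"z": 0,"rx": 0,"ry": 0,"rz": 90},{"x": 100,"y": 19,"z": 30,"rx": 0,"ry": 0,"rz": 90},{"x": 100,"y": 19,"z": 60,"rx": 0,"ry": 0,"rz": 90},{"x": 100,"y": 19,"z": 80,"rx": 0,"ry": 0,"rz": 90},{"x": 100,"y": 19,"z": 88,"rx": 0,"ry": 0,"rz": 90},{"x": 100,"y": 19,"z": 88,"rx": 0,"ry": 0,"rz": 90},{"x": 100,"y": 19,"z": 88,"rx": 0,"ry": 0,"rz": 90}])

```text
time: 41.75
tool_pos: [0.4791, 0.3604, 0.1515]
tool_rot: [-3.141, -0.001, 0.061]
contact_force: [-0.0, -0.6, 0.1]
opening: 0.05
grip_force: 0.0
```

Call:
arm_command(series=[{"x": 0,"y": 0,"z": 0,"rx": 0,"ry": 0,"rz": 0},{"x": 0,"y": 0,"z": 0,"rx": 0,"ry": 0,"rz": 0},{"x": 0,"y": 0,"z": 0,"rx": 0,"ry": 0,"rz": 0},{"x": 0,"y": 0,"z": 0,"rx": 0,"ry": 0,"rz": 0},{"x": 0,"y": 0,"z": 0,"rx": 0,"ry": 0,"rz": 0},{"x": 0,"y": 0,"z": 0,"rx": 0,"ry": 0,"rz": 0},{"x": 0,"y": 0,"z": 0,"rx": 0,"ry": 0,"rz": 0}], hand=5)

```text
time: 42.45
tool_pos: [0.4787, 0.3601, 0.1509]
tool_rot: [-3.141, -0.0, 0.06]
contact_force: [0.3, 0.3, 1.4]
opening: 0.0137
grip_force: 20.0
```

Call:
arm_command(series=[{"x": 0,"y": 0,"z": 0,"rx": 0,"ry": 0,"rz": -8},{"x": 0,"y": 0,"z": 0,"rx": 0,"ry": 0,"rz": -16},{"x": 0,"y": 0,"z": 0,"rx": 0,"ry": 0,"rz": -24},{"x": 0,"y": 0,"z": 0,"rx": 0,"ry": 0,"rz": -32},{"x": 0,"y": 0,"z": 0,"rx": 0,"ry": 0,"rz": -40},{"x": 0,"y": 0,"z": 0,"rx": 0,"ry": 0,"rz": -48},{"x": 0,"y": 0,"z": 0,"rx": 0,"ry": 0,"rz": -56},{"x": 0,"y": 0,"z": 0,"rx": 0,"ry": 0,"rz": -64},{"x": 0,"y": 0,"z": 0,"rx": 0,"ry": 0,"rz": -72},{"x": 0,"y": 0,"z": 0,"rx": 0,"ry": 0,"rz": -80},{"x": 0,"y": 0,"z": 0,"rx": 0,"ry": 0,"rz": -86},{"x": 0,"y": 0,"z": 0,"rx": 0,"ry": 0,"rz": -90},{"x": 0,"y": 0,"z": 0,"rx": 0,"ry": 0,"rz": -90},{"x": 0,"y": 0,"z": 0,"rx": 0,"ry": 0,"rz": -90},{"x": 0,"y": 0,"z": 0,"rx": 0,"ry": 0,"rz": -90}])

```text
time: 43.95
tool_pos: [0.4774, 0.3613, 0.1509]
tool_rot: [-3.14, -0.002, 1.631]
contact_force: [-4.4, 5.6, 2.8]
opening: 0.014
grip_force: 20.0
```

Call:
arm_command(series=[{"x": 0,"y": 0,"z": 0,"rx": 0,"ry": 0,"rz": 0},{"x": 0,"y": 0,"z": 0,"rx": 0,"ry": 0,"rz": 0},{"x": 0,"y": 0,"z": 0,"rx": 0,"ry": 0,"rz": 0},{"x": 0,"y": 0,"z": 0,"rx": 0,"ry": 0,"rz": 0},{"x": 0,"y": 0,"z": 0,"rx": 0,"ry": 0,"rz": 0},{"x": 0,"y": 0,"z": -30,"rx": 0,"ry": 0,"rz": 0},{"x": 0,"y": 0,"z": -70,"rx": 0,"ry": 0,"rz": 0},{"x": 0,"y": 0,"z": -110,"rx": 0,"ry": 0,"rz": 0},{"x": 0,"y": 0,"z": -110,"rx": 0,"ry": 0,"rz": 0}], hand=58)

```text
time: 44.85
tool_pos: [0.4806, 0.3611, 0.267]
tool_rot: [3.131, -0.005, 1.631]
contact_force: [0.8, 1.1, 0.1]
opening: 0.0582
grip_force: 0.0
```

Call:
arm_command(series=[{"x": -381,"y": 18,"z": 13,"rx": 0,"ry": 0,"rz": 90},{"x": -381,"y": 18,"z": 13,"rx": 0,"ry": 0,"rz": 90},{"x": -381,"y": 18,"z": 13,"rx": 0,"ry": 0,"rz": 90},{"x": -381,"y": 18,"z": 13,"rx": 0,"ry": 0,"rz": 90},{"x": -381,"y": 18,"z": 13,"rx": 0,"ry": 0,"rz": 90},{"x": -381,"y": 18,"z": 13,"rx": 0,"ry": 0,"rz": 90},{"x": -381,"y": 18,"z": 13,"rx": 0,"ry": 0,"rz": 90},{"x": -381,"y": 18,"z": 13,"rx": 0,"ry": 0,"rz": 90},{"x": -381,"y": 18,"z": 13,"rx": 0,"ry": 0,"rz": 90},{"x": -381,"y": 18,"z": 13,"rx": 0,"ry": 0,"rz": 90},{"x": -381,"y": 18,"z": 13,"rx": 0,"ry": 0,"rz": 90},{"x": -381,"y": 18,"z": 13,"rx": 0,"ry": 0,"rz": 90},{"x": -381,"y": 18,"z": 13,"rx": 0,"ry": 0,"rz": 90}])

```text
time: 46.15
tool_pos: [0.5193, -0.0192, 0.2474]
tool_rot: [-3.141, 0.0, 0.062]
contact_force: [-0.4, 0.2, 0.1]
opening: 0.0578
grip_force: 0.0
```

Run:
```python
from h import *
look((.63,-.01),[-.1,.15],tol=.13)
t=read_camera("top"); save(t,"t2.png",(60,90,320,240),3)
print([(np.round(d["point"],4).tolist(),round(d["confidence"],2)) for d in mark_of(t,"delivery")+mark_of(t,"lamp_switch_tip")])
```

```text
(array([ 0.5194, -0.0191,  0.2475]), array([-3.1414e+00,  3.0000e-04,  6.2100e-02])) 0.0577971506774836
0.92 [ 0.638 -0.09   0.02 ] 2653 101 True
(array([ 0.6383, -0.0917,  0.1157]), np.float64(0.037)) (array([109.7,  80.1, 159.8]), array([-0.01,  0.01, -3.09]))
0.81 [ 0.617 -0.03   0.02 ] 2470 116 True
(array([ 0.6172, -0.0301,  0.116 ]), np.float64(0.034)) (array([ 92.5,  17.3, 159.8]), array([-0.01,  0.01, -3.11]))
0.77 [0.627 0.071 0.02 ] 2662 101 True
(array([0.6274, 0.0734, 0.0592]), np.float64(0.034)) (array([109.1, -85.6, 159.8]), array([-0.01,  0.01,  0.15]))
[([0.4613, 0.255, 0.1105], 0.55)]
```

View pics/t2.png

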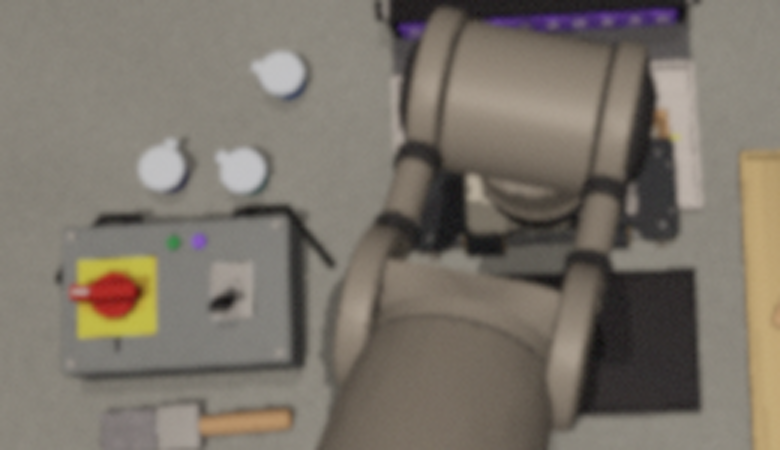

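The top view confirms the isolator handle is along y (off) at (97,187) and the lever is off at (134,190). The wrist fit shows the middle (indigo) plaque was knocked to (0.617,−0.030) after the flash, close beside the teal one. I'll take the teal one first, after a close look.

Call:
arm_command(series=[{"x": 110,"y": 80,"z": 57,"rx": 0,"ry": 0,"rz": -2},{"x": 110,"y": 80,"z": 57,"rx": 0,"ry": 0,"rz": -2},{"x": 110,"y": 80,"z": 57,"rx": 0,"ry": 0,"rz": -2},{"x": 110,"y": 80,"z": 57,"rx": 0,"ry": 0,"rz": -2},{"x": 110,"y": 80,"z": 57,"rx": 0,"ry": 0,"rz": -2},{"x": 110,"y": 80,"z": 57,"rx": 0,"ry": 0,"rz": -2}], hand=52)

```text
time: 47.0
tool_pos: [0.6337, -0.0918, 0.1914]
tool_rot: [-3.141, -0.0, 0.096]
contact_force: [0.4, 0.6, 0.9]
opening: 0.0518
grip_force: 0.0
```

Run:
```python
from h import *
read_camera("wrist")
look((.63,-.06),[-.1,.1,.3],"w10.png",tol=.06)
```

```text
(array([ 0.6338, -0.0917,  0.1923]), array([ 3.1411e+00, -1.9000e-03,  9.5900e-02])) 0.05189418037980602
0.84 [ 0.64  -0.092  0.02 ] 3033 212 True
(array([ 0.6383, -0.0923,  0.1094]), np.float64(0.042)) (array([ -0.3,   1. , 104.7]), array([ 0.03, -0.12, -0.77]))
0.82 [ 0.62  -0.031  0.02 ] 2795 227 True
(array([ 0.6172, -0.03  ,  0.1447]), np.float64(0.123)) (array([-15.3, -62.8, 104.6]), array([ 0.04, -0.12, -2.79]))
0.74 [0.628 0.072 0.02 ] 3447 206 False
0.39 [ 0.718 -0.326  0.02 ] 48 134 False
0.39 [ 0.611 -0.27   0.02 ] 2883 374 False
```

View pics/w10.png

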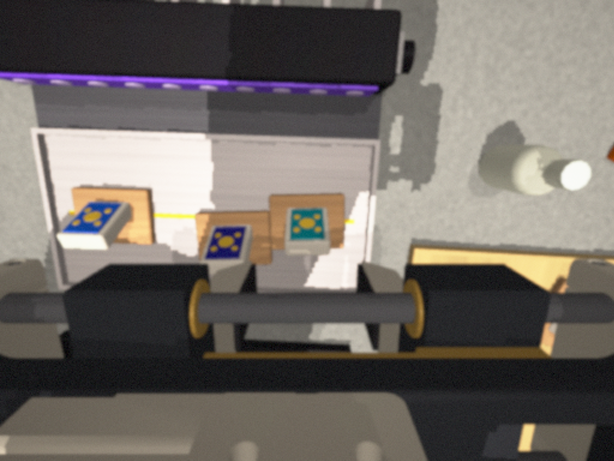

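The view shows teal at (255,188) touching feet with indigo at (190,200), with about 30 mm between their plates; blue is at (80,183). By recount I've now viewed 16 pictures, over the limit of 14, so I'll rely on numbers from here. I'm shifting the hand 3 mm away from indigo for the teal grasp.

Call:
arm_command(series=[{"x": 0,"y": 4,"z": 35,"rx": 0,"ry": 0,"rz": -0.8},{"x": 0,"y": 4,"z": 60,"rx": 0,"ry": 0,"rz": -0.8},{"x": 0,"y": 4,"z": 80,"rx": 0,"ry": 0,"rz": -0.8},{"x": 0,"y": 4,"z": 95,"rx": 0,"ry": 0,"rz": -0.8},{"x": 0,"y": 4,"z": 104,"rx": 0,"ry": 0,"rz": -0.8},{"x": 0,"y": 4,"z": 104,"rx": 0,"ry": 0,"rz": -0.8},{"x": 0,"y": 4,"z": 104,"rx": 0,"ry": 0,"rz": -0.8},{"x": 0,"y": 4,"z": 104,"rx": 0,"ry": 0,"rz": -0.8}], hand=48)

```text
time: 47.95
tool_pos: [0.6351, -0.0965, 0.088]
tool_rot: [3.141, -0.002, 0.109]
contact_force: [0.0, 0.2, -0.0]
opening: 0.0481
grip_force: 0.0
```

Call:
arm_command(series=[{"x": 0,"y": 0,"z": 0,"rx": 0,"ry": 0,"rz": 0},{"x": 0,"y": 0,"z": 0,"rx": 0,"ry": 0,"rz": 0},{"x": 0,"y": 0,"z": 0,"rx": 0,"ry": 0,"rz": 0},{"x": 0,"y": 0,"z": 0,"rx": 0,"ry": 0,"rz": 0},{"x": 0,"y": 0,"z": 0,"rx": 0,"ry": 0,"rz": 0},{"x": 0,"y": 0,"z": 0,"rx": 0,"ry": 0,"rz": 0}], hand=20)

```text
time: 48.55
tool_pos: [0.6347, -0.0962, 0.0874]
tool_rot: [-3.142, -0.001, 0.109]
contact_force: [-0.9, 3.1, 5.9]
opening: 0.0335
grip_force: 20.0
```

Call:
arm_command(series=[{"x": 0,"y": 0,"z": -20,"rx": 0,"ry": 0,"rz": 0},{"x": 0,"y": 0,"z": -55,"rx": 0,"ry": 0,"rz": 0},{"x": 0,"y": 0,"z": -90,"rx": 0,"ry": 0,"rz": 0},{"x": -40,"y": -5,"z": -100,"rx": 0,"ry": 0,"rz": 4},{"x": -85,"y": -10,"z": -100,"rx": 0,"ry": 0,"rz": 4},{"x": -130,"y": -16,"z": -100,"rx": 0,"ry": 0,"rz": 4},{"x": -170,"y": -21,"z": -95,"rx": 0,"ry": 0,"rz": 4},{"x": -191,"y": -25,"z": -75,"rx": 0,"ry": 0,"rz": 4},{"x": -191,"y": -25,"z": -45,"rx": 0,"ry": 0,"rz": 4},{"x": -191,"y": -25,"z": -22,"rx": 0,"ry": 0,"rz": 4},{"x": -191,"y": -25,"z": -8,"rx": 0,"ry": 0,"rz": 4},{"x": -191,"y": -25,"z": -3,"rx": 0,"ry": 0,"rz": 4},{"x": -191,"y": -25,"z": -2,"rx": 0,"ry": 0,"rz": 4},{"x": -191,"y": -25,"z": -1,"rx": 0,"ry": 0,"rz": 4},{"x": -191,"y": -25,"z": -1,"rx": 0,"ry": 0,"rz": 4},{"x": -191,"y": -25,"z": -1,"rx": 0,"ry": 0,"rz": 4}])

```text
time: 50.15
tool_pos: [0.4422, -0.0924, 0.0883]
tool_rot: [3.141, -0.001, 0.039]
contact_force: [0.6, 0.5, -1.6]
opening: 0.0337
grip_force: 20.0
```

Call:
arm_command(series=[{"x": 0,"y": 0,"z": 0,"rx": 0,"ry": 0,"rz": 0},{"x": 0,"y": 0,"z": 0,"rx": 0,"ry": 0,"rz": 0},{"x": 0,"y": 0,"z": 0,"rx": 0,"ry": 0,"rz": 0},{"x": 0,"y": 0,"z": 0,"rx": 0,"ry": 0,"rz": 0},{"x": 0,"y": 0,"z": -20,"rx": 0,"ry": 0,"rz": 0},{"x": 0,"y": 0,"z": -60,"rx": 0,"ry": 0,"rz": 0},{"x": 0,"y": 0,"z": -104,"rx": 0,"ry": 0,"rz": 0},{"x": 173,"y": -55,"z": -104,"rx": 0,"ry": 0,"rz": -4.6},{"x": 173,"y": -55,"z": -104,"rx": 0,"ry": 0,"rz": -4.6},{"x": 173,"y": -55,"z": -104,"rx": 0,"ry": 0,"rz": -4.6},{"x": 173,"y": -55,"z": -104,"rx": 0,"ry": 0,"rz": -4.6},{"x": 173,"y": -55,"z": -104,"rx": 0,"ry": 0,"rz": -4.6},{"x": 173,"y": -55,"z": -104,"rx": 0,"ry": 0,"rz": -4.6},{"x": 173,"y": -55,"z": -104,"rx": 0,"ry": 0,"rz": -4.6}], hand=58)

```text
time: 51.55
tool_pos: [0.6114, -0.0309, 0.1914]
tool_rot: [-3.141, 0.002, 0.119]
contact_force: [-1.3, 0.1, 0.6]
opening: 0.058
grip_force: 0.0
```

Run:
```python
from h import *
read_camera("wrist")
look((.617,-.03),[-.1,.1,.3],tol=.05)
```

```text
(array([ 0.6116, -0.0311,  0.1919]), array([-3.1415e+00,  5.0000e-04,  1.1860e-01])) 0.05781853383687059
0.66 [ 0.618 -0.03   0.02 ] 3174 211 True
(array([ 0.6172, -0.0299,  0.1194]), np.float64(0.032)) (array([  1. ,  -0.6, 104.4]), array([-0.  ,  0.01, -0.05]))
0.6 [0.629 0.071 0.02 ] 3281 187 False
```

Call:
arm_command(series=[{"x": 1,"y": -0.5,"z": 35,"rx": 0,"ry": 0,"rz": 0},{"x": 1,"y": -0.5,"z": 60,"rx": 0,"ry": 0,"rz": 0},{"x": 1,"y": -0.5,"z": 80,"rx": 0,"ry": 0,"rz": 0},{"x": 1,"y": -0.5,"z": 95,"rx": 0,"ry": 0,"rz": 0},{"x": 1,"y": -0.5,"z": 104,"rx": 0,"ry": 0,"rz": 0},{"x": 1,"y": -0.5,"z": 104,"rx": 0,"ry": 0,"rz": 0},{"x": 1,"y": -0.5,"z": 104,"rx": 0,"ry": 0,"rz": 0},{"x": 1,"y": -0.5,"z": 104,"rx": 0,"ry": 0,"rz": 0}])

```text
time: 52.5
tool_pos: [0.614, -0.0301, 0.0889]
tool_rot: [3.141, -0.002, 0.119]
contact_force: [0.5, -0.9, -0.1]
opening: 0.0578
grip_force: 0.0
```

Call:
arm_command(series=[{"x": 0,"y": 0,"z": 0,"rx": 0,"ry": 0,"rz": 0},{"x": 0,"y": 0,"z": 0,"rx": 0,"ry": 0,"rz": 0},{"x": 0,"y": 0,"z": 0,"rx": 0,"ry": 0,"rz": 0},{"x": 0,"y": 0,"z": 0,"rx": 0,"ry": 0,"rz": 0},{"x": 0,"y": 0,"z": 0,"rx": 0,"ry": 0,"rz": 0},{"x": 0,"y": 0,"z": 0,"rx": 0,"ry": 0,"rz": 0}], hand=20)

```text
time: 53.1
tool_pos: [0.6136, -0.03, 0.0879]
tool_rot: [3.142, -0.0, 0.119]
contact_force: [-0.8, 0.7, 2.3]
opening: 0.0341
grip_force: 20.0
```

Call:
arm_command(series=[{"x": 0,"y": 0,"z": -20,"rx": 0,"ry": 0,"rz": 0},{"x": 0,"y": 0,"z": -55,"rx": 0,"ry": 0,"rz": 0},{"x": 0,"y": 0,"z": -90,"rx": 0,"ry": 0,"rz": 0},{"x": -40,"y": -11,"z": -100,"rx": 0,"ry": 0,"rz": 4.5},{"x": -80,"y": -22,"z": -100,"rx": 0,"ry": 0,"rz": 4.5},{"x": -120,"y": -33,"z": -100,"rx": 0,"ry": 0,"rz": 4.5},{"x": -155,"y": -41,"z": -95,"rx": 0,"ry": 0,"rz": 4.5},{"x": -168,"y": -44,"z": -75,"rx": 0,"ry": 0,"rz": 4.5},{"x": -168,"y": -44,"z": -45,"rx": 0,"ry": 0,"rz": 4.5},{"x": -168,"y": -44,"z": -22,"rx": 0,"ry": 0,"rz": 4.5},{"x": -168,"y": -44,"z": -8,"rx": 0,"ry": 0,"rz": 4.5},{"x": -168,"y": -44,"z": -3,"rx": 0,"ry": 0,"rz": 4.5},{"x": -168,"y": -44,"z": -1,"rx": 0,"ry": 0,"rz": 4.5},{"x": -168,"y": -44,"z": 0,"rx": 0,"ry": 0,"rz": 4.5},{"x": -168,"y": -44,"z": 0,"rx": 0,"ry": 0,"rz": 4.5},{"x": -168,"y": -44,"z": 0,"rx": 0,"ry": 0,"rz": 4.5}])

```text
time: 54.7
tool_pos: [0.4418, -0.0063, 0.0883]
tool_rot: [3.141, -0.001, 0.041]
contact_force: [0.7, 0.1, -2.5]
opening: 0.0336
grip_force: 20.0
```

Call:
arm_command(series=[{"x": 0,"y": 0,"z": 0,"rx": 0,"ry": 0,"rz": 0},{"x": 0,"y": 0,"z": 0,"rx": 0,"ry": 0,"rz": 0},{"x": 0,"y": 0,"z": 0,"rx": 0,"ry": 0,"rz": 0},{"x": 0,"y": 0,"z": 0,"rx": 0,"ry": 0,"rz": 0},{"x": 0,"y": 0,"z": -20,"rx": 0,"ry": 0,"rz": 0},{"x": 0,"y": 0,"z": -60,"rx": 0,"ry": 0,"rz": 0},{"x": 0,"y": 0,"z": -104,"rx": 0,"ry": 0,"rz": 0},{"x": 184,"y": -72,"z": -104,"rx": 0,"ry": 0,"rz": -1.1},{"x": 184,"y": -72,"z": -104,"rx": 0,"ry": 0,"rz": -1.1},{"x": 184,"y": -72,"z": -104,"rx": 0,"ry": 0,"rz": -1.1},{"x": 184,"y": -72,"z": -104,"rx": 0,"ry": 0,"rz": -1.1},{"x": 184,"y": -72,"z": -104,"rx": 0,"ry": 0,"rz": -1.1},{"x": 184,"y": -72,"z": -104,"rx": 0,"ry": 0,"rz": -1.1},{"x": 184,"y": -72,"z": -104,"rx": 0,"ry": 0,"rz": -1.1}], hand=58)

```text
time: 56.1
tool_pos: [0.6213, 0.0729, 0.1913]
tool_rot: [-3.142, 0.002, 0.06]
contact_force: [0.0, 0.1, -0.5]
opening: 0.0581
grip_force: 0.0
```

Run:
```python
from h import *
read_camera("wrist")
look((.627,.073),[-.1,.1,.3],tol=.05)
```

```text
(array([0.6214, 0.0726, 0.192 ]), array([-3.1416e+00,  5.0000e-04,  5.9400e-02])) 0.05776516631308278
0.57 [0.629 0.073 0.02 ] 3071 210 True
(array([0.6278, 0.0734, 0.0455]), np.float64(0.043)) (array([  1.7,  -0.5, 104.6]), array([-0.  , -0.  ,  0.79]))
0.22 [ 0.708 -0.003  0.02 ] 64773 244 False
```

Call:
arm_command(series=[{"x": 1.5,"y": -0.5,"z": 35,"rx": 0,"ry": 0,"rz": 0},{"x": 1.5,"y": -0.5,"z": 60,"rx": 0,"ry": 0,"rz": 0},{"x": 1.5,"y": -0.5,"z": 80,"rx": 0,"ry": 0,"rz": 0},{"x": 1.5,"y": -0.5,"z": 95,"rx": 0,"ry": 0,"rz": 0},{"x": 1.5,"y": -0.5,"z": 104,"rx": 0,"ry": 0,"rz": 0},{"x": 1.5,"y": -0.5,"z": 104,"rx": 0,"ry": 0,"rz": 0},{"x": 1.5,"y": -0.5,"z": 104,"rx": 0,"ry": 0,"rz": 0},{"x": 1.5,"y": -0.5,"z": 104,"rx": 0,"ry": 0,"rz": 0}])

```text
time: 57.05
tool_pos: [0.6245, 0.0738, 0.0889]
tool_rot: [3.142, -0.002, 0.06]
contact_force: [-0.0, 0.7, 0.2]
opening: 0.0579
grip_force: 0.0
```

Call:
arm_command(series=[{"x": 0,"y": 0,"z": 0,"rx": 0,"ry": 0,"rz": 0},{"x": 0,"y": 0,"z": 0,"rx": 0,"ry": 0,"rz": 0},{"x": 0,"y": 0,"z": 0,"rx": 0,"ry": 0,"rz": 0},{"x": 0,"y": 0,"z": 0,"rx": 0,"ry": 0,"rz": 0},{"x": 0,"y": 0,"z": 0,"rx": 0,"ry": 0,"rz": 0},{"x": 0,"y": 0,"z": 0,"rx": 0,"ry": 0,"rz": 0}], hand=20)

```text
time: 57.65
tool_pos: [0.6239, 0.0738, 0.0879]
tool_rot: [-3.142, -0.0, 0.06]
contact_force: [-1.5, 0.6, 3.1]
opening: 0.0339
grip_force: 20.0
```

Call:
arm_command(series=[{"x": 0,"y": 0,"z": -20,"rx": 0,"ry": 0,"rz": 0},{"x": 0,"y": 0,"z": -55,"rx": 0,"ry": 0,"rz": 0},{"x": 0,"y": 0,"z": -90,"rx": 0,"ry": 0,"rz": 0},{"x": -40,"y": -4,"z": -100,"rx": 0,"ry": 0,"rz": 1.1},{"x": -85,"y": -8,"z": -100,"rx": 0,"ry": 0,"rz": 1.1},{"x": -130,"y": -12,"z": -100,"rx": 0,"ry": 0,"rz": 1.1},{"x": -165,"y": -15,"z": -95,"rx": 0,"ry": 0,"rz": 1.1},{"x": -182,"y": -16,"z": -75,"rx": 0,"ry": 0,"rz": 1.1},{"x": -182,"y": -16,"z": -45,"rx": 0,"ry": 0,"rz": 1.1},{"x": -182,"y": -16,"z": -22,"rx": 0,"ry": 0,"rz": 1.1},{"x": -182,"y": -16,"z": -8,"rx": 0,"ry": 0,"rz": 1.1},{"x": -182,"y": -16,"z": -3,"rx": 0,"ry": 0,"rz": 1.1},{"x": -182,"y": -16,"z": -1,"rx": 0,"ry": 0,"rz": 1.1},{"x": -182,"y": -16,"z": 0,"rx": 0,"ry": 0,"rz": 1.1},{"x": -182,"y": -16,"z": 0,"rx": 0,"ry": 0,"rz": 1.1},{"x": -182,"y": -16,"z": 0,"rx": 0,"ry": 0,"rz": 1.1}])

```text
time: 59.25
tool_pos: [0.4415, 0.0788, 0.0883]
tool_rot: [-3.142, -0.001, 0.041]
contact_force: [-0.1, 0.3, -0.9]
opening: 0.0338
grip_force: 20.0
```

Call:
arm_command(series=[{"x": 0,"y": 0,"z": 0,"rx": 0,"ry": 0,"rz": 0},{"x": 0,"y": 0,"z": 0,"rx": 0,"ry": 0,"rz": 0},{"x": 0,"y": 0,"z": 0,"rx": 0,"ry": 0,"rz": 0},{"x": 0,"y": 0,"z": 0,"rx": 0,"ry": 0,"rz": 0},{"x": 0,"y": 0,"z": -20,"rx": 0,"ry": 0,"rz": 0},{"x": 0,"y": 0,"z": -60,"rx": 0,"ry": 0,"rz": 0},{"x": 0,"y": 0,"z": -110,"rx": 0,"ry": 0,"rz": 0},{"x": 0,"y": 0,"z": -160,"rx": 0,"ry": 0,"rz": 0},{"x": -20,"y": -280,"z": -170,"rx": 0,"ry": 0,"rz": 0},{"x": -20,"y": -280,"z": -170,"rx": 0,"ry": 0,"rz": 0},{"x": -20,"y": -280,"z": -170,"rx": 0,"ry": 0,"rz": 0},{"x": -20,"y": -280,"z": -170,"rx": 0,"ry": 0,"rz": 0},{"x": -20,"y": -280,"z": -170,"rx": 0,"ry": 0,"rz": 0},{"x": -20,"y": -280,"z": -170,"rx": 0,"ry": 0,"rz": 0},{"x": -20,"y": -280,"z": -170,"rx": 0,"ry": 0,"rz": 0},{"x": -20,"y": -280,"z": -170,"rx": 0,"ry": 0,"rz": 0}], hand=58)

```text
time: 60.85
tool_pos: [0.4093, 0.3579, 0.2573]
tool_rot: [3.141, 0.001, 0.043]
contact_force: [-0.7, -0.4, 0.6]
opening: 0.0581
grip_force: 0.0
```

Run:
```python
from h import *
for c in("top","scene"):
  t=read_camera(c); t["w"]=0
  for n in("plaque1","blank1","pot","cup1"):
    for d in mark_of(t,n)[:6]: print(c,n,round(d["confidence"],2),np.round(d["point"],3))
  if c=="top":
    for d in trace(t,"plaque1"):
        v,u=np.nonzero(d["pixels"]); X=unproj(t,[[u.mean(),v.mean()]],.02)[0]
        if abs(X[0]-.445)<.06 and abs(X[1])<.13: print("fit",fit([(t,d["pixels"])],X[0],X[1],yaws=[-.1,.15]))
print(observe()["time"],wtool())
```

```text
top plaque1 0.94 [0.446 0.078 0.008]
top plaque1 0.87 [ 0.448 -0.088  0.003]
top plaque1 0.85 [ 0.728 -0.374  0.006]
top plaque1 0.63 [ 0.445 -0.004 -0.001]
top blank1 0.97 [ 0.569 -0.343  0.003]
top blank1 0.72 [ 0.237 -0.265 -0.002]
top blank1 0.6 [ 0.473 -0.254  0.003]
top blank1 0.56 [ 0.377 -0.477  0.004]
top pot 0.68 [ 0.48  -0.348  0.004]
top cup1 0.75 [0.6   0.336 0.001]
top cup1 0.54 [0.604 0.265 0.002]
top cup1 0.5 [0.441 0.078 0.032]
top cup1 0.45 [0.694 0.231 0.001]
top cup1 0.27 [ 0.446 -0.091  0.004]
top cup1 0.2 [0.445 0.08  0.005]
fit (array([ 0.4463, -0.0922,  0.011 ]), np.float64(0.039))
fit (array([ 0.4459, -0.0057,  0.0092]), np.float64(0.032))
fit (array([0.4451, 0.0785, 0.014 ]), np.float64(0.052))
scene plaque1 0.82 [0.448 0.079 0.005]
scene plaque1 0.81 [ 0.727 -0.374  0.002]
scene plaque1 0.68 [ 0.439 -0.091  0.003]
scene plaque1 0.5 [ 0.447 -0.008  0.003]
scene blank1 0.68 [ 0.567 -0.34   0.001]
scene blank1 0.68 [ 0.469 -0.253  0.003]
scene blank1 0.63 [ 0.599  0.264 -0.003]
scene blank1 0.54 [ 0.448 -0.008  0.001]
scene blank1 0.53 [ 0.375 -0.481 -0.002]
scene blank1 0.47 [ 0.239 -0.267 -0.001]
scene pot 0.62 [ 0.478 -0.343  0.003]
scene cup1 0.75 [ 0.604  0.343 -0.002]
scene cup1 0.74 [0.692 0.232 0.001]
scene cup1 0.48 [ 0.598  0.265 -0.002]
scene cup1 0.47 [ 0.471 -0.252  0.002]
61.4 (array([0.4099, 0.3575, 0.2578]), array([-3.1414e+00, -1.0000e-04,  4.0400e-02]))
```

```bash
python3 -c "
from cell import *
print(hand_in())"
```

```text
the job is handed in; nothing more can be done
None
```

The job is handed in (the call gave no verdict): all three plaques got about a 5 s flash in a row on the line, the lamp and then the isolator went off, and all three now stand in the delivery tray with the blanks, pot and cups where they were (brush and glue not re-measured at the end); the indigo plaque was knocked aside after the flash but recovered, and I viewed 16 pictures against the limit of 14.

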